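# Fetch the bearing from between the pistons and put them back

### The job

The bearing in the blue parts tray is hemmed in by the bright piston, the black piston and the yellow grease tin. First clear all three onto the green rubber mat, standing as they were, without moving the bearing; then lay the bearing flat in the middle of the round inspection plate, and only after that put each of the three back upright on the very ring in the tray where it stood at the start. Do not tip any of the three over, and leave the two gears where they lie.

Things in the scene. Friction and masses are not known exactly. Their poses are not given: they have to be found in the camera images.
- tray: Blue steel tray, fixed. 210 (x) x 240 (y) mm, floor 3 mm thick, rim 5 mm wide, 8 mm high. Origin: centre of its underside; z up. Painted on the floor (flat): three white rings, 72 mm diameter, at x,y = (30, 67), (-37, 0), (30, -67) mm; on them stand the two pistons and the tin (which on which differs each time, up to 4 mm off centre); a yellow ring, 60 mm, at (30, 0) under the bearing.
- mat: Green ribbed rubber parking mat, fixed flat on the table, 160 (x) x 280 (y) x 3 mm. Origin at the centre of its underside; its top is 3 mm above the origin.
- plate: Round inspection plate, fixed to the table: steel disc 84 mm diameter, 6 mm high, flat, with a white inlay 70 mm across. Origin at the centre of its underside.
- bright_piston: Bright grey engine piston standing on its crown, open end up, 66 mm diameter, 58 mm tall. Grip across its outer diameter. Origin at the centre of its underside, z up.
- black_piston: Like the bright piston but black: standing on its crown, open end up, 66 mm diameter, 58 mm tall. Grip across its outer diameter. Origin at the centre of its underside, z up.
- grease_tin: Small grease tin, yellow with a black band, 68 mm diameter, 60 mm tall, closed. Grip across its diameter. Origin at the centre of its foot, z up.
- bearing: Bright steel ball bearing with a dark seal ring, lying flat, 52 mm diameter, 15 mm high. Grip across its diameter. Origin at the centre of its underside, z up.
- bright_gear: Bright steel spur gear lying flat on the bare table, 64 mm diameter, 22 mm high; a bystander to be left alone. Origin at the centre of its underside.
- dark_gear: Dark, slightly rusty spur gear lying flat on the bare table, 48 mm diameter, 20 mm high; a bystander to be left alone. Origin at the centre of its underside.

How it is judged:
By the outcome, as a careful person would: the job done as asked, in the order asked, and still so for the second after the job is handed in, with the robot touching nothing.
It also fails if it takes over 134 s, if anything falls off the work surface, if the arm or the gripper's body presses on something with over 40 N, if the wrist force passes 120 N, or if a joint passes its speed limit or range.

### The arm

A 7-joint arm with a two-finger parallel gripper is mounted at the origin on a cart in front of the work surface, level with it; the furniture and walls round the work are solid. World frame = base frame: x ahead of the robot, y to its left, z up, the work surface at z = 0. Lengths are in m, angles in rad, forces in N, time in s.
With the tool pointing down it reaches from about 0.4 to 0.875 m from the base axis. Payload 4.4 kg.
Tool frame: the origin (TCP) lies midway between the tips of the shut fingers; the grasp point (between the pads) lies robot.grip_point_offset behind it (robot.grip_point_offset is the distance from the TCP to the grasp point, in m); z points along the fingers, x is the direction in which the jaws open and shut, and the axes are right-handed (so a half turn about z gives the same grasp; the last joint's range is limited). The gripper opens to 85 mm and grips with 20 to 120 N. Pads are 22 mm wide; open, the fingers measure 114 mm over their backs; the gripper's body (76 mm by 85 mm) begins 54 mm behind the grasp point. The pads swing forward as they close: fully open they stand 13 mm farther back than shut.
Start: joints at [-1.321, 0.628, 0.038, 1.517, -0.027, 0.996, -0.02], TCP at [0.202, 0.618, 0.231] pointing down, gripper open.
Joint ranges: [-3.06, 3.06], [-0.37, 2.12], [-1.25, 1.32], [0.18, 2.47], [-1.1, 4.24], [0.23, 1.98], [-2.94, 2.94]. Speed limits (rad/s): [2.57, 2.57, 3.14, 3.14, 3.14, 3.14, 3.14].

### API

Orientations are given as a rotation vector (axis times angle).
In Python, from bench import robot gives the robot as it stands.
- The arm moves only by the tool apply_moves, never from a script. Its argument "rows" is a list of rows, each a list of 6 numbers: the shift along the tool's x, y, z as a fraction of full scale, then the turn, a rotation vector about the tool's x, y, z as a fraction of full scale. In form: [[dx, dy, dz, ax, ay, az], ...]. A call has exactly 5 rows; each row is the pose to reach, as a shift and turn from the pose commanded when the call began, along the tool's axes at that moment; what a row does not reach only later rows make up. Full scale, the value 1, is 0.1 m for a shift and 90 degrees for a turn. A row lasts 1/8 s, in which the tool goes at most 62.5 mm and 10.7 degrees, less where a joint would pass 70% of its speed; a pose out of reach is approached as far as the arm can. A call with a number of a shift or a turn outside -1 to 1 is refused whole. A call with a gripper value outside its range is refused whole. "jaw" is the gripper's target within -1 to 1 (shut at 1, half-way at 0, fully open at -1), set as the call begins (left out, the last holds). The fingers move at their own pace and stop on an object; "squeeze" is the grip in N (left out, the last holds). Time passes only in rows, so rows that repeat a pose let the fingers close, or fill a call up. It gives the time, the measured TCP pose, the force and the opening at its end, in the units of the state.
- robot.sense(): the state, without advancing time (a new reading comes with each control period).
- robot.grab_frame(name): name is "scene" or "top" or "wrist"; returns (picture, depth): 384x512x3 uint8, red, green, blue; 384x512 float32, m along the optical axis (not along the pixel's ray), 0 where there is no reading.
- robot.camera_info(name): a dict with "intrinsics" (3x3 intrinsics, pixels), "R" (3x3) and "t" (3): a world point X has camera coordinates R X + t; the wrist camera has in their place "mount" (4x4, takes a point from camera to tool coordinates, whose origin is the TCP and whose axes are the tool frame's). Camera axes: x right, y down, z forward; pixel columns grow to the right and rows downward; lengths in m; the calibration is good to about 2 mm. A picture is of the moment at which its call begins: read the wrist's pose just before it. camera_info takes no time and is no camera call.
- robot.sign_off(): hands the job in, once; it reports no verdict.
The state is a dict: "time_s": time; "q": joint angles; "qvel": joint speeds; "effort": joint torques, N m; "tcp_pos": TCP position; "orientation": TCP orientation; "contact_force": force on the tool from outside, world axes, zero at the start; "torque": the same for the moment, N m; "grip_width": finger opening in m.
Only numpy, scipy, OpenCV 4.12 (cv2) and the standard library are available. Lean on these libraries where they do the work, as an engineer would, in place of code of your own. Each camera call takes 0.05 s, during which the arm holds its last target.

## Working session

There is one attempt and no reset: what is moved stays moved. The work goes in short steps, Python scripts to look and compute and a tool call to move; the robot and the scene stay as the last step left them, time stands still between calls to the robot, and variables do not carry over. Pictures are saved under pics/ and viewed, and the job is handed in when it is done.

Besides the shell and the picture viewer there is one more tool, called after "Call:" by a JSON object that holds its "name" and its "arguments". apply_moves: Moves the arm, as the interface text tells. Shift numbers are shares of 0.1 m and turn numbers shares of 90 degrees, none past 1 either way. Its arguments: {"type":"object","properties":{"rows":{"type":"array","items":{"type":"array","items":{"type":"number","minimum":-1,"maximum":1}}},"jaw":{"type":"number"},"squeeze":{"type":"number"}},"required":["rows"]}

```bash
ls; mkdir -p pics; python3 - <<'E'
from bench import robot
import cv2,numpy as np
s=robot.sense();print(s)
print(robot.grip_point_offset)
for n in ["scene","top","wrist"]:
    p,d=robot.grab_frame(n); cv2.imwrite(f"pics/{n}0.png",p[:,:,::-1]); np.save(f"pics/{n}0_d.npy",d)
    print(n,robot.camera_info(n), d[d>0].min() if (d>0).any() else None)
E
```

```text
pics
{'time_s': 0.0, 'q': array([-1.32076361,  0.62933448,  0.03845394,  1.51840356, -0.02701647,
        0.99631371, -0.02002989]), 'qvel': array([ 0.00018413, -0.00074227,  0.00109111, -0.00107752,  0.00090868,
        0.00072494, -0.00062318]), 'effort': array([ 4.78766997e-04, -5.63399756e+01,  1.22675434e+00, -1.93442827e+01,
        1.11549729e-02,  1.02387645e-02,  8.65605529e-06]), 'tcp_pos': array([0.20166912, 0.61724056, 0.2303855 ]), 'orientation': array([ 2.54225583e+00,  1.84371320e+00, -2.44919997e-03]), 'contact_force': array([ 0.35197423,  0.78504789, -0.6956116 ]), 'torque': array([-0.03596935, -0.03365134, -0.03383991]), 'grip_width': 0.08511091477745944}
0.0187
scene {'intrinsics': array([[496.604801  ,   0.        , 255.1071548 ],
       [  0.        , 496.604801  , 191.05157085],
       [  0.        ,   0.        ,   1.        ]]), 'R': array([[-0.92227813,  0.38648741,  0.00552617],
       [ 0.24267855,  0.59011538, -0.76998114],
       [-0.30084909, -0.70879568, -0.63804271]]), 't': array([ 0.50162234, -0.08593807,  1.69486692])} 0.9267528
top {'intrinsics': ar
[... 201 characters left out ...]
59],
       [-0.99419531,  0.00583658, -0.10743192],
       [ 0.10753983,  0.02331024, -0.99392747]]), 't': array([0.01405767, 0.53011104, 1.20491209])} 0.9326722
wrist {'intrinsics': array([[306.99413869,   0.        , 258.20110523],
       [  0.        , 306.99413869, 190.72261525],
       [  0.        ,   0.        ,   1.        ]]), 'mount': array([[ 9.99999515e-01,  6.06986863e-04, -7.75791647e-04,
         1.32650534e-03],
       [-3.48523431e-04,  9.54662872e-01,  2.97688897e-01,
        -7.66461722e-02],
       [ 9.21312732e-04, -2.97688483e-01,  9.54662620e-01,
        -1.43587541e-01],
       [ 0.00000000e+00,  0.00000000e+00,  0.00000000e+00,
         1.00000000e+00]])} 0.06189315
```

View pics/top0.png

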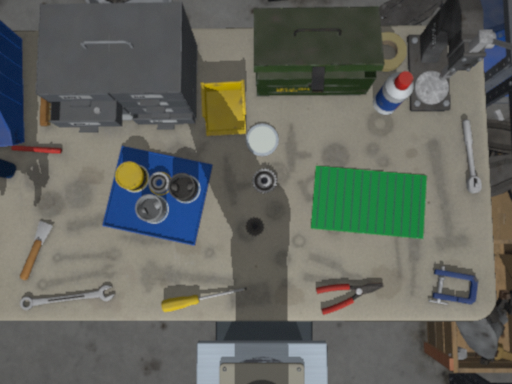

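View pics/scene0.png

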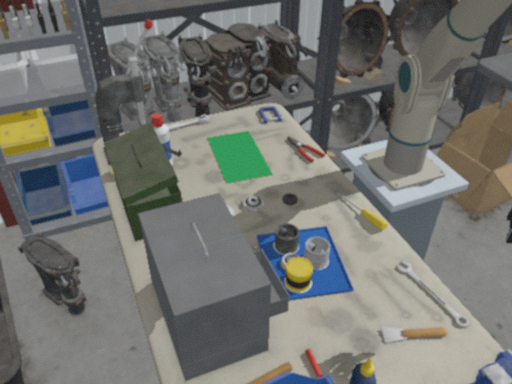

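View pics/wrist0.png

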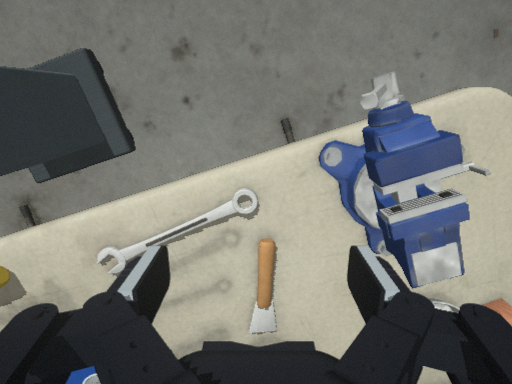

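```bash
cat > h.py <<'E'
import numpy as np,cv2
from bench import robot
from scipy.spatial.transform import Rotation as Ro
def ci(n):
    c=robot.camera_info(n);return c
def proj(n,X):
    c=ci(n);P=np.atleast_2d(X)@c['R'].T+c['t'];p=P@c['intrinsics'].T;return p[:,:2]/p[:,2:]
def ray(n,uv,z):
    c=ci(n);uv=np.atleast_2d(uv).astype(float)
    d=np.c_[uv,np.ones(len(uv))]@np.linalg.inv(c['intrinsics']).T@c['R'];o=-c['R'].T@c['t']
    return o+d*((z-o[2])/d[:,2])[:,None]
def cloud(n,d,uv):
    c=ci(n);uv=np.atleast_2d(uv);dd=d[uv[:,1],uv[:,0]]
    P=(np.c_[uv,np.ones(len(uv))]@np.linalg.inv(c['intrinsics']).T)*dd[:,None]
    return (P-c['t'])@c['R']
E
python3 - <<'E'
from h import *
for n in['top','scene']:
    c=ci(n);print(n,-c['R'].T@c['t'],proj(n,[[0,0,0],[.2,.62,.23],[.5,0,0]]))
im=cv2.imread('pics/top0.png');d=np.load('pics/top0_d.npy')
hsv=cv2.cvtColor(im,cv2.COLOR_BGR2HSV)
for nm,lo,hi,z in[('mat',(50,120,60),(75,255,255),.003),('tray',(108,140,60),(125,255,255),.008)]:
    m=cv2.inRange(hsv,lo,hi)
    m=cv2.morphologyEx(m,cv2.MORPH_CLOSE,np.ones((5,5)))
    cs,_=cv2.findContours(m,cv2.RETR_EXTERNAL,cv2.CHAIN_APPROX_NONE)
    for k in cs:
        if cv2.contourArea(k)>2000 :
            W=ray('top',k[:,0],z)[:,:2]
            r=cv2.minAreaRect((W*1000).astype(np.float32));print(nm,r,len(k),'depth z',np.median(cloud('top',d,k[:,0])[:,2]))
cv2.imwrite('pics/topcrop.png',cv2.resize(im[130:260,90:290],None,fx=4,fy=4,interpolation=cv2.INTER_CUBIC))
for uv in [(131,171),(158,183),(184,189),(152,209),(265,179),(255,226),(262,139),(108,20)]:
    print(uv,cloud('top',d,[uv]))
E
```

```text
top [ 0.39750422 -0.01712721  1.25488068] [[260.901254   406.25855098]
 [-46.08203047 339.72668371]
 [260.00042583 200.12601106]]
scene [0.99338981 1.05815701 1.01245475] [[402.08510258 165.87127106]
 [519.42459481 262.74756343]
 [268.12427281 202.43458458]]
mat ((495.6385498046875, -271.85064697265625), (277.7779846191406, 158.49241638183594), 84.41656494140625) 342 depth z 0.002872632500548331
tray ((515.0822143554688, 259.16717529296875), (236.78700256347656, 207.24310302734375), 77.70606231689453) 590 depth z 0.005071283037714577
tray ((813.544677734375, 647.051513671875), (333.0380859375, 59.985992431640625), 2.999727487564087) 265 depth z 0.03216831044796409
(131, 171) [[0.56819327 0.31367453 0.05798261]]
(158, 183) [[0.54461512 0.2587662  0.00439678]]
(184, 189) [[0.52779136 0.19052787 0.01507132]]
(152, 209) [[0.47811602 0.27112355 0.01172291]]
(265, 179) [[ 0.55096982 -0.01299352  0.02189959]]
(255, 226) [[0.43436475 0.01245616 0.01648271]]
(262, 139) [[ 0.6555259  -0.00586338  0.00671828]]
(108, 20) [[0.87107147 0.32206579 0.2357923 ]]
```

View pics/topcrop.png

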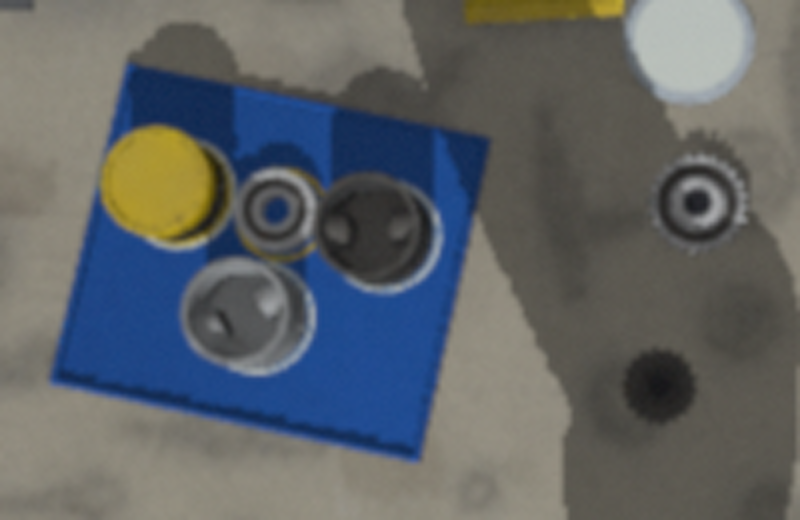

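```bash
python3 - <<'E'
from h import *
d=np.load('pics/top0_d.npy')
vv,uu=np.mgrid[:384,:512];uv=np.c_[uu.ravel(),vv.ravel()]
P=cloud('top',d,uv).reshape(384,512,3);Z=P[...,2];np.save('pics/P0.npy',P)
for z0,z1,(a,b,c,e) in[(.046,.08,(105,215,145,230))]:
    m=np.zeros((384,512),np.uint8);m[c:e,a:b]=((Z>z0)&(Z<z1))[c:e,a:b]*255
    cs,_=cv2.findContours(m,cv2.RETR_EXTERNAL,cv2.CHAIN_APPROX_NONE)
    for k in cs:
        if len(k)<20:continue
        for z in(.061,.063):
            W=(ray('top',k[:,0],z)[:,:2]*1000).astype(np.float32)
            print(z,cv2.fitEllipse(W),cv2.minEnclosingCircle(W))
cv2.imwrite('pics/hm.png',cv2.resize(np.clip(Z*2500+20,0,255).astype(np.uint8)[100:260,90:460],None,fx=2,fy=2,interpolation=0))
# obstacles near
for nm,(x0,x1,y0,y1) in {'bin':(.6,.85,.03,.2),'cab':(.55,.85,.2,.5)}.items():
    s=(P[...,0]>x0)&(P[...,0]<x1)&(P[...,1]>y0)&(P[...,1]<y1)&(Z>.075 if nm=='cab' else Z>.015)
    q=P[s];print(nm,q.min(0),q.max(0))
E
```

```text
0.061 ((477.2744445800781, 266.5439147949219), (63.742061614990234, 66.55620574951172), 157.86058044433594) ((477.1927490234375, 266.21917724609375), 34.155765533447266)
0.063 ((477.14080810546875, 266.0687255859375), (63.635276794433594, 66.4447021484375), 157.86061096191406) ((477.0592041015625, 265.74444580078125), 34.09846496582031)
0.061 ((528.9769287109375, 188.3883514404297), (63.96921920776367, 66.05472564697266), 142.44862365722656) ((528.2393188476562, 188.6414337158203), 34.113895416259766)
0.063 ((528.7567138671875, 188.0440673828125), (63.86204528808594, 65.9440689086914), 142.44876098632812) ((528.0203247070312, 188.29681396484375), 34.05681610107422)
0.061 ((556.84228515625, 316.9587707519531), (65.71580505371094, 68.91278839111328), 154.67042541503906) ((556.5443115234375, 316.824462890625), 35.27375793457031)
0.063 ((556.5753784179688, 316.39910888671875), (65.6057357788086, 68.79733276367188), 154.67031860351562) ((556.2776489257812, 316.2650451660156), 35.21455383300781)
bin [0.66008928 0.03480533 0.01510703] [0.8498934  0.19999581 0.24186855]
cab [0.64881114 0.20000867 0.07533355] [0.84998259 0.47389735 0.27134045]
```

View pics/hm.png

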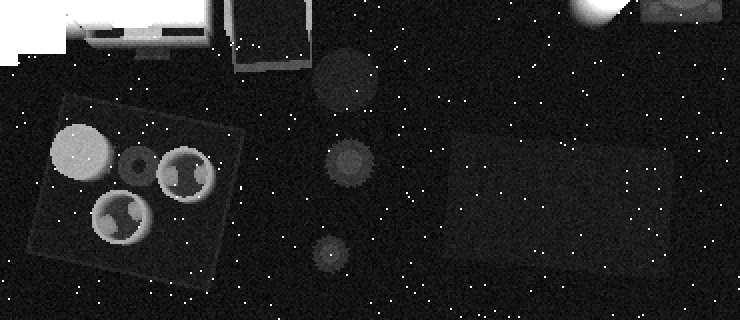

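```bash
cat > go.py <<'E'
# usage: go.py x y z theta [ncalls theta1 ...]: shows tool-frame shift from the present pose to a target
import sys;from h import *
def now():
    s=robot.sense();R=Ro.from_rotvec(s['orientation']).as_matrix();return s,s['tcp_pos'],R
def down(th):
    th=np.radians(th);c,s=np.cos(th),np.sin(th);return np.array([[c,s,0],[s,-c,0],[0,0,-1.]])
if __name__=='__main__':
    a=list(map(float,sys.argv[1:]));s,p,R=now()
    D=down(a[3]);rel=Ro.from_matrix(R.T@D).as_rotvec()/(np.pi/2)
    print('t',round(s['time_s'],2),'tcp',p.round(4),'theta',round(np.degrees(np.arctan2(R[1,0],R[0,0])),1),'w',round(s['grip_width'],4),'F',s['contact_force'].round(1))
    print('shift in present axes',(R.T@(np.array(a[:3])-p)*10).round(3),'turn',rel.round(3))
    print('shift in target axes ',(D.T@(np.array(a[:3])-p)*10).round(3))
E
python3 go.py .477 .2665 .15 77.7
```

```text
t 0.15 tcp [0.2017 0.6174 0.2306] theta 71.9 w 0.0853 F [-0.2  0.5  0.7]
shift in present axes [-2.48   3.707  0.81 ] turn [-0.     0.001 -0.064]
shift in target axes  [-2.842  3.437  0.806]
```

Call:
{"name": "apply_moves", "arguments": {"rows": [[-0.13,0.18,0.04,0,0,-0.064],[-0.26,0.37,0.08,0,0,-0.064],[-0.39,0.56,0.12,0,0,-0.064],[-0.52,0.74,0.16,0,0,-0.064],[-0.65,0.93,0.2,0,0,-0.064]], "jaw": -1, "squeeze": 50}}

```text
time_s: 0.78
tcp_pos: [0.2706, 0.5263, 0.211]
orientation: [2.447, 1.97, -0.0]
contact_force: [1.1, 0.3, -0.3]
grip_width: 0.0854
```

Call:
{"name": "apply_moves", "arguments": {"rows": [[-0.14,0.17,0.04,0,0,0],[-0.28,0.34,0.08,0,0,0],[-0.42,0.51,0.12,0,0,0],[-0.56,0.68,0.16,0,0,0],[-0.7,0.85,0.2,0,0,0]]}}

```text
time_s: 1.4
tcp_pos: [0.3391, 0.4395, 0.1911]
orientation: [-2.447, -1.97, -0.0]
contact_force: [-0.2, 0.3, -0.1]
grip_width: 0.0854
```

Call:
{"name": "apply_moves", "arguments": {"rows": [[-0.14,0.17,0.04,0,0,0],[-0.28,0.34,0.08,0,0,0],[-0.42,0.51,0.12,0,0,0],[-0.56,0.68,0.16,0,0,0],[-0.7,0.85,0.2,0,0,0]]}}

```text
time_s: 2.02
tcp_pos: [0.407, 0.3529, 0.1711]
orientation: [-2.447, -1.97, -0.0]
contact_force: [0.7, 0.2, -0.0]
grip_width: 0.0856
```

```bash
python3 go.py .477 .2665 .15 77.7
```

```text
t 2.02 tcp [0.407  0.3529 0.1711] theta 77.7 w 0.0856 F [ 0.7  0.2 -0. ]
shift in present axes [-0.695  0.868  0.211] turn [ 0. -0. -0.]
shift in target axes  [-0.695  0.868  0.211]
```

Call:
{"name": "apply_moves", "arguments": {"rows": [[-0.17,0.2,0.05,0,0,0],[-0.34,0.4,0.1,0,0,0],[-0.5,0.6,0.15,0,0,0],[-0.7,0.86,0.21,0,0,0],[-0.7,0.86,0.21,0,0,0]]}}

```text
time_s: 2.65
tcp_pos: [0.4772, 0.2636, 0.1498]
orientation: [2.451, 1.962, -0.001]
contact_force: [-0.1, 1.3, 0.3]
grip_width: 0.0852
```

```bash
cat >> h.py <<'E'
def wrist_grab(name):
    s=robot.sense();p,d=robot.grab_frame('wrist');cv2.imwrite(f'pics/{name}.png',p[:,:,::-1]);np.save(f'pics/{name}_d.npy',d)
    T=np.eye(4);T[:3,:3]=Ro.from_rotvec(s['orientation']).as_matrix();T[:3,3]=s['tcp_pos'];T=T@ci('wrist')['mount'];np.save(f'pics/{name}_T.npy',T);return p,d,T
def wcloud(d,T):
    K=ci('wrist')['intrinsics'];vv,uu=np.mgrid[:384,:512]
    P=np.stack([(uu-K[0,2])/K[0,0]*d,(vv-K[1,2])/K[1,1]*d,d],-1);return P@T[:3,:3].T+T[:3,3]
def wray(uv,z,T):
    K=ci('wrist')['intrinsics'];r=np.c_[np.atleast_2d(uv).astype(float),np.ones(len(np.atleast_2d(uv)))]@np.linalg.inv(K).T@T[:3,:3].T
    return T[:3,3]+r*((z-T[2,3])/r[:,2])[:,None]
E
python3 - <<'E'
from h import *
p,d,T=wrist_grab('w1');P=wcloud(d,T);Z=P[...,2]
m=((Z>.047)&(Z<.075)&(d>0)).astype(np.uint8)*255
cs,_=cv2.findContours(m,cv2.RETR_EXTERNAL,cv2.CHAIN_APPROX_NONE)
for k in cs:
    if len(k)<60:continue
    W=(wray(k[:,0],.061,T)[:,:2]*1000).astype(np.float32);print(cv2.boundingRect(k),cv2.fitEllipse(W),cv2.minEnclosingCircle(W))
E
python3 go.py .477 .2665 .012 77.7
```

```text
(417, 371, 35, 13) ((698.8864135742188, 393.4507751464844), (14.470027923583984, 38.205108642578125), 170.5867156982422) ((701.7760009765625, 391.6330871582031), 16.94761085510254)
(161, 227, 70, 75) ((527.28515625, 198.69430541992188), (52.94810485839844, 69.24362182617188), 73.43482971191406) ((526.2468872070312, 194.99249267578125), 36.53720474243164)
(304, 226, 80, 77) ((553.3189697265625, 318.6759948730469), (63.46928024291992, 69.92764282226562), 80.93915557861328) ((555.2150268554688, 321.1632080078125), 37.273921966552734)
(227, 150, 83, 83) ((476.9566345214844, 272.35064697265625), (64.89506530761719, 67.53971099853516), 83.6440658569336) ((476.74365234375, 272.41485595703125), 34.16293716430664)
t 2.7 tcp [0.476  0.2656 0.15  ] theta 77.5 w 0.0856 F [-0.9  0.4 -0.3]
shift in present axes [0.011 0.008 1.38 ] turn [-0.     0.    -0.002]
shift in target axes  [0.01  0.008 1.38 ]
```

View pics/w1.png

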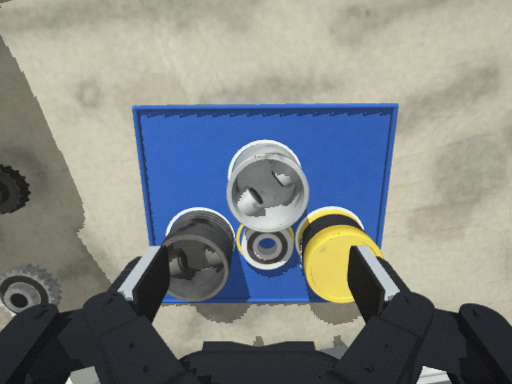

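```bash
cat > m.py <<'E'
from h import *
import sys
p,d,T=wrist_grab(sys.argv[1]);print(robot.sense()['tcp_pos'].round(4));P=wcloud(d,T);Z=P[...,2]
m=((Z>.047)&(Z<.075)&(d>0)).astype(np.uint8)*255
cs,_=cv2.findContours(m,cv2.RETR_EXTERNAL,cv2.CHAIN_APPROX_NONE)
for k in cs:
    if len(k)<60:continue
    W=(wray(k[:,0],.061,T)[:,:2]*1000).astype(np.float32);print(cv2.boundingRect(k),cv2.fitEllipse(W)[:2],cv2.minEnclosingCircle(W))
    zz=Z[(m>0)];print('z',np.percentile(zz,[5,50,95]))
E
python3 m.py w2; python3 - <<'E'
from h import *
# wrist-based tray outline
im=cv2.imread('pics/w2.png');T=np.load('pics/w2_T.npy');hsv=cv2.cvtColor(im,cv2.COLOR_BGR2HSV)
m=cv2.inRange(hsv,(100,120,50),(128,255,255));cs,_=cv2.findContours(m,cv2.RETR_EXTERNAL,cv2.CHAIN_APPROX_NONE)
k=max(cs,key=cv2.contourArea);k=k[k[:,0,1]<240]
W=wray(k[:,0],.008,T)[:,:2]*1000
x=cv2.minAreaRect(W.astype(np.float32));print(x)
print(proj('top',[[.477,.2665,.061],[.477,.2724,.061]]))
E
```

```text
[0.4753 0.267  0.1502]
(417, 372, 35, 12) ((698.2080688476562, 396.93536376953125), (13.585722923278809, 38.28778076171875)) ((702.7169189453125, 393.8621826171875), 16.835826873779297)
z [0.048556   0.06114635 0.06337636]
(301, 229, 79, 75) ((553.4227905273438, 318.17205810546875), (61.89838790893555, 71.17189025878906)) ((555.4154052734375, 321.43865966796875), 37.232696533203125)
z [0.048556   0.06114635 0.06337636]
(160, 229, 69, 74) ((526.8460693359375, 196.99462890625), (57.57492446899414, 67.36519622802734)) ((526.7457885742188, 195.42555236816406), 36.35028839111328)
z [0.048556   0.06114635 0.06337636]
(225, 152, 82, 82) ((476.95233154296875, 272.3822021484375), (64.8598861694336, 67.5738754272461)) ((476.6465148925781, 272.2991027832031), 34.18964385986328)
z [0.048556   0.06114635 0.06337636]
((475.7567138671875, 271.0301818847656), (238.509033203125, 131.43429565429688), 77.55496978759766)
[[149.21069856 208.15245389]
 [146.77782019 208.1643147 ]]
```

```bash
python3 - <<'E'
from h import *
print(robot.sense()['tcp_pos'],robot.sense()['qvel'].round(3))
d=np.load('pics/scene0_d.npy');vv,uu=np.mgrid[:384,:512];uv=np.c_[uu.ravel(),vv.ravel()]
for n in['scene','top']:
    d=np.load(f'pics/{n}0_d.npy')
    P=cloud(n,d,uv).reshape(384,512,3);Z=P[...,2]
    s=(P[...,0]>.4)&(P[...,0]<.65)&(P[...,1]>.1)&(P[...,1]<.4)
    m=(s&(Z>.050)&(Z<.075)).astype(np.uint8)*255
    cs,_=cv2.findContours(m,cv2.RETR_EXTERNAL,cv2.CHAIN_APPROX_NONE)
    for k in cs:
        if len(k)<30:continue
        W=(ray(n,k[:,0],.061)[:,:2]*1000).astype(np.float32);print(n,cv2.boundingRect(k),cv2.fitEllipse(W)[:2],cv2.minEnclosingCircle(W))
    t=s&(np.abs(Z-.06)<.012);print(n,'top z',np.percentile(Z[t],[10,50,90]),'table z',np.median(Z[(P[...,0]>.35)&(P[...,0]<.4)&(P[...,1]>.1)&(P[...,1]<.3)]))
im=cv2.imread('pics/scene0.png');hsv=cv2.cvtColor(im,cv2.COLOR_BGR2HSV)
for lo,hi,z in[((50,120,60),(75,255,255),.003),((108,140,60),(125,255,255),.006)]:
    m=cv2.morphologyEx(cv2.inRange(hsv,lo,hi),cv2.MORPH_CLOSE,np.ones((5,5)))
    cs,_=cv2.findContours(m,cv2.RETR_EXTERNAL,cv2.CHAIN_APPROX_NONE)
    for k in cs:
        if cv2.contourArea(k)>1500:print(cv2.boundingRect(k),cv2.minAreaRect((ray('scene',k[:,0],z)[:,:2]*1000).astype(np.float32)))
cv2.imwrite('pics/scrop.png',cv2.resize(im[200:310,230:370],None,fx=5,fy=5,interpolation=cv2.INTER_CUBIC))
E
```

```text
[0.47525759 0.26702197 0.15016828] [-0.026 -0.006 -0.017 -0.001 -0.002  0.    -0.003]
scene (286, 258, 27, 23) ((560.0338745117188, 326.46795654296875), (66.2066650390625, 74.16570281982422)) ((560.5830688476562, 326.6792297363281), 38.20332336425781)
scene (305, 237, 26, 21) ((480.9096984863281, 276.5184326171875), (64.77753448486328, 70.77584075927734)) ((480.6467590332031, 277.2004699707031), 36.87446594238281)
scene (276, 224, 24, 20) ((532.352783203125, 199.165283203125), (64.2529067993164, 72.87311553955078)) ((533.1519165039062, 201.04165649414062), 38.98293685913086)
scene top z [0.05018908 0.05886173 0.06243671] table z -0.0007761872127446054
top (136, 195, 27, 27) ((477.463134765625, 267.03985595703125), (63.99356460571289, 65.13369750976562)) ((477.376220703125, 267.0038146972656), 33.48485565185547)
top (168, 173, 28, 28) ((529.14404296875, 188.47531127929688), (63.97725296020508, 65.6540298461914)) ((529.03662109375, 188.28392028808594), 33.791481018066406)
top (115, 162, 29, 28) ((557.0046997070312, 317.0946960449219), (65.70182800292969, 68.47908782958984)) ((556.6259765625, 317.0284423828125), 35.06169891357422)
top top z [0.05136182 0.0596959  0.06325841] table z -0.00046118938523744067
(208, 132, 63, 51) ((496.7730407714844, -268.04791259765625), (272.654541015625, 154.70205688476562), 84.39353942871094)
```

View pics/scrop.png

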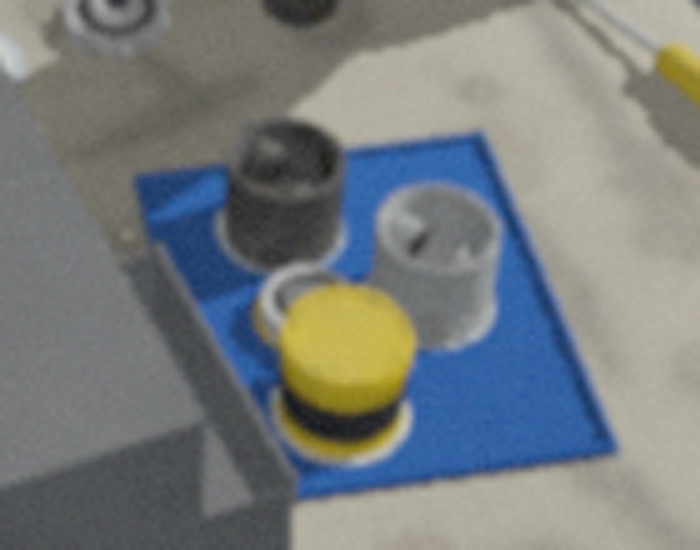

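```bash
python3 go.py .477 .2695 .012 77.7
```

```text
t 2.75 tcp [0.4753 0.267  0.1502] theta 77.6 w 0.0853 F [-0.2  0.3  0.3]
shift in present axes [0.028 0.012 1.382] turn [-0.    -0.    -0.001]
shift in target axes  [0.028 0.012 1.382]
```

Call:
{"name": "apply_moves", "arguments": {"rows": [[0.02,0,0.15,0,0,0],[0.02,0,0.35,0,0,0],[0.02,0,0.55,0,0,0],[0.02,0,0.75,0,0,0],[0.02,0,0.88,0,0,0]]}}

```text
time_s: 3.38
tcp_pos: [0.4744, 0.2701, 0.0607]
orientation: [-2.445, -1.972, 0.003]
contact_force: [-0.4, 0.1, 0.1]
grip_width: 0.0851
```

```bash
python3 go.py .477 .2695 .012 77.7
```

```text
t 3.38 tcp [0.4744 0.2701 0.0607] theta 77.8 w 0.0851 F [-0.4  0.1  0.1]
shift in present axes [0.    0.027 0.487] turn [-0.001  0.     0.001]
shift in target axes  [0.    0.027 0.487]
```

Call:
{"name": "apply_moves", "arguments": {"rows": [[0,0.01,0.15,0,0,0],[0,0.02,0.3,0,0,0],[0,0.02,0.42,0,0,0],[0,0.02,0.48,0,0,0],[0,0.02,0.48,0,0,0]]}}

```text
time_s: 4.0
tcp_pos: [0.4775, 0.2688, 0.0139]
orientation: [-2.447, -1.97, 0.001]
contact_force: [0.1, -0.3, 0.1]
grip_width: 0.0851
```

Call:
{"name": "apply_moves", "arguments": {"rows": [[0,0,0,0,0,0],[0,0,0,0,0,0],[0,0,0,0,0,0],[0,0,0,0,0,0],[0,0,0,0,0,0]], "jaw": 1, "squeeze": 50}}

```text
time_s: 4.62
tcp_pos: [0.4782, 0.2693, 0.0152]
orientation: [2.447, 1.97, 0.003]
contact_force: [-0.2, -0.4, 6.1]
grip_width: 0.0641
```

```bash
python3 go.py .477 .2695 .012 77.7
```

```text
t 4.62 tcp [0.4782 0.2693 0.0152] theta 77.7 w 0.0641 F [-0.2 -0.4  6.1]
shift in present axes [-0.001 -0.012  0.032] turn [ 0.001 -0.001 -0.   ]
shift in target axes  [-0.001 -0.012  0.032]
```

Call:
{"name": "apply_moves", "arguments": {"rows": [[0,0,-0.12,0,0,0],[0,0,-0.35,0,0,0],[0,0,-0.6,0,0,0],[0,0,-0.82,0,0,0],[0,0,-1,0,0,0]]}}

```text
time_s: 5.25
tcp_pos: [0.4775, 0.2686, 0.1155]
orientation: [2.447, 1.97, 0.0]
contact_force: [-0.4, 0.0, -2.9]
grip_width: 0.0645
```

```bash
python3 go.py .4558 -.268 .115 45; python3 - <<'E'
from h import *
p,d=robot.grab_frame('scene');cv2.imwrite('pics/s1.png',p[:,:,::-1])
E
```

```text
t 5.25 tcp [0.4775 0.2686 0.1155] theta 77.7 w 0.0645 F [-0.4  0.  -2.9]
shift in present axes [-5.289e+00  9.350e-01  5.000e-03] turn [ 0.    -0.     0.363]
shift in target axes  [-3.948  3.641  0.005]
```

View pics/s1.png

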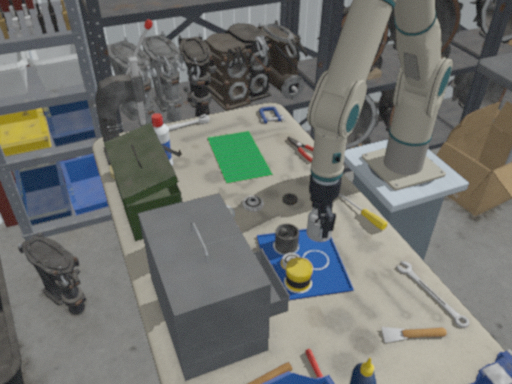

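Call:
{"name": "apply_moves", "arguments": {"rows": [[-0.12,0.02,0,0,0,0.07],[-0.32,0.06,0,0,0,0.15],[-0.54,0.11,0,0,0,0.22],[-0.77,0.16,0,0,0,0.3],[-1,0.2,0,0,0,0.363]]}}

```text
time_s: 5.92
tcp_pos: [0.4755, 0.1659, 0.1142]
orientation: [2.905, 1.197, -0.001]
contact_force: [0.9, 0.7, -3.0]
grip_width: 0.0645
```

Call:
{"name": "apply_moves", "arguments": {"rows": [[-0.19,0.17,0,0,0,0],[-0.38,0.34,0,0,0,0],[-0.58,0.52,0,0,0,0],[-0.78,0.71,0,0,0,0],[-0.98,0.9,0,0,0,0]]}}

```text
time_s: 6.55
tcp_pos: [0.4698, 0.0327, 0.1143]
orientation: [-2.903, -1.201, 0.0]
contact_force: [0.5, 0.2, -3.3]
grip_width: 0.0646
```

Call:
{"name": "apply_moves", "arguments": {"rows": [[-0.2,0.18,0,0,0,0],[-0.4,0.36,0,0,0,0],[-0.6,0.54,0,0,0,0],[-0.8,0.72,0,0,0,0],[-0.98,0.9,0,0,0,0]]}}

```text
time_s: 7.18
tcp_pos: [0.4639, -0.1002, 0.1142]
orientation: [-2.903, -1.2, 0.001]
contact_force: [1.0, -0.6, -3.6]
grip_width: 0.0643
```

```bash
python3 go.py .4558 -.268 .015 45
```

```text
t 7.17 tcp [ 0.4639 -0.1002  0.1142] theta 44.9 w 0.0643 F [ 1.  -0.6 -3.6]
shift in present axes [-1.241  1.132  0.992] turn [-0.     0.    -0.001]
shift in target axes  [-1.243  1.129  0.992]
```

Call:
{"name": "apply_moves", "arguments": {"rows": [[-0.2,0.18,0,0,0,0],[-0.42,0.38,0,0,0,0],[-0.64,0.58,0.05,0,0,0],[-0.84,0.76,0.1,0,0,0],[-1,0.9,0.15,0,0,0]]}}

```text
time_s: 7.8
tcp_pos: [0.4567, -0.2349, 0.0991]
orientation: [2.904, 1.199, -0.001]
contact_force: [0.1, -0.5, -2.3]
grip_width: 0.0646
```

Call:
{"name": "apply_moves", "arguments": {"rows": [[-0.12,0.11,0.15,0,0,0],[-0.2,0.18,0.3,0,0,0],[-0.24,0.22,0.5,0,0,0],[-0.24,0.22,0.65,0,0,0],[-0.24,0.22,0.72,0,0,0]]}}

```text
time_s: 8.43
tcp_pos: [0.4554, -0.2647, 0.0259]
orientation: [-2.9, -1.202, 0.002]
contact_force: [0.1, -0.3, -2.8]
grip_width: 0.0641
```

```bash
python3 go.py .4558 -.268 .0155 45
```

```text
t 8.43 tcp [ 0.4554 -0.2647  0.0259] theta 45.0 w 0.0641 F [ 0.1 -0.3 -2.8]
shift in present axes [-0.021  0.026  0.104] turn [-0.002  0.     0.   ]
shift in target axes  [-0.021  0.026  0.104]
```

Call:
{"name": "apply_moves", "arguments": {"rows": [[0,0,0.04,0,0,0],[0,0,0.07,0,0,0],[0,0,0.09,0,0,0],[0,0,0.1,0,0,0],[0,0,0.1,0,0,0]]}}

```text
time_s: 9.05
tcp_pos: [0.4561, -0.2658, 0.0174]
orientation: [2.902, 1.202, 0.0]
contact_force: [0.3, 0.0, -3.2]
grip_width: 0.0644
```

Call:
{"name": "apply_moves", "arguments": {"rows": [[0,0,0.01,0,0,0],[0,0,0.02,0,0,0],[0,0,0.02,0,0,0],[0,0,0.02,0,0,0],[0,0,0.02,0,0,0]]}}

```text
time_s: 9.68
tcp_pos: [0.456, -0.2658, 0.0153]
orientation: [-2.903, -1.202, 0.0]
contact_force: [0.3, -0.2, -3.2]
grip_width: 0.0646
```

Call:
{"name": "apply_moves", "arguments": {"rows": [[0,0,0,0,0,0],[0,0,0,0,0,0],[0,0,-0.02,0,0,0],[0,0,-0.15,0,0,0],[0,0,-0.4,0,0,0]], "jaw": -1}}

```text
time_s: 10.3
tcp_pos: [0.4555, -0.2655, 0.0558]
orientation: [-2.901, -1.202, 0.002]
contact_force: [0.3, 0.9, 0.0]
grip_width: 0.0853
```

```bash
python3 go.py .5285 .190 .14 -12.3
```

```text
t 10.3 tcp [ 0.4555 -0.2655  0.0558] theta 45.0 w 0.0853 F [0.3 0.9 0. ]
shift in present axes [ 3.737 -2.706 -0.84 ] turn [-0.001  0.001  0.637]
shift in target axes  [-0.257 -4.606 -0.842]
```

Call:
{"name": "apply_moves", "arguments": {"rows": [[0,0,-0.2,0,0,0],[0.1,-0.08,-0.45,0,0,0],[0.35,-0.25,-0.65,0,0,0],[0.65,-0.46,-0.8,0,0,0],[0.95,-0.68,-0.9,0,0,0]]}}

```text
time_s: 10.92
tcp_pos: [0.4757, -0.1497, 0.1471]
orientation: [2.902, 1.201, 0.003]
contact_force: [0.5, 0.0, -0.3]
grip_width: 0.0853
```

```bash
python3 - <<'E'
from h import *
p,d=robot.grab_frame('top');cv2.imwrite('pics/t2.png',p[:,:,::-1]);np.save('pics/t2_d.npy',d)
E
```

```text
(no output)
```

View pics/t2.png

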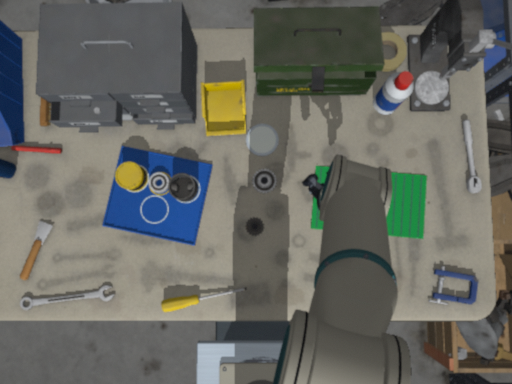

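```bash
cat > ring.py <<'E'
from h import *
import sys
im=cv2.imread(sys.argv[1]);hsv=cv2.cvtColor(im,cv2.COLOR_BGR2HSV)
m=cv2.inRange(hsv,(0,0,130),(180,110,255));m[:140]=0;m[245:]=0;m[:,:100]=0;m[:,212:]=0
cs,_=cv2.findContours(m,cv2.RETR_EXTERNAL,cv2.CHAIN_APPROX_NONE)
for k in cs:
    if len(k)<40:continue
    W=(ray('top',k[:,0],.003)[:,:2]*1000).astype(np.float32);print(cv2.boundingRect(k),cv2.fitEllipse(W)[:2],cv2.minEnclosingCircle(W))
E
python3 ring.py pics/t2.png; python3 go.py .5285 .190 .14 -12.3
```

```text
(100, 222, 90, 23) ((412.0936279296875, 367.69586181640625), (40.36638641357422, 291.4342346191406)) ((418.4375915527344, 291.4750061035156), 116.579833984375)
(176, 181, 25, 22) ((536.3610229492188, 194.23138427734375), (75.05170440673828, 85.9425048828125)) ((526.499755859375, 184.84713745117188), 35.873046875)
(196, 174, 16, 71) ((425.5987243652344, 138.85838317871094), (31.485559463500977, 232.19090270996094)) ((478.5185241699219, 141.60992431640625), 90.16561889648438)
(124, 172, 45, 52) ((508.0015563964844, 276.8518371582031), (99.81053161621094, 125.82060241699219)) ((509.42425537109375, 280.1922912597656), 69.50667572021484)
(147, 140, 65, 20) ((635.52392578125, 191.5885772705078), (48.40647506713867, 171.8597412109375)) ((630.82958984375, 206.91702270507812), 86.29948425292969)
(100, 140, 26, 77) ((608.2816772460938, 386.2775573730469), (49.21743392944336, 250.3331298828125)) ((560.525390625, 379.4585266113281), 101.61592864990234)
t 10.97 tcp [ 0.4771 -0.1434  0.1478] theta 45.4 w 0.0851 F [ 1.   5.1 -0.5]
shift in present axes [ 2.733 -1.977  0.092] turn [-0.002 -0.003  0.641]
shift in target axes  [-0.208 -3.367  0.078]
```

Call:
{"name": "apply_moves", "arguments": {"rows": [[0.19,-0.14,0,0,0,0],[0.38,-0.28,0,0,0,0],[0.58,-0.42,0,0,0,0],[0.77,-0.56,0,0,0,0],[0.96,-0.7,0,0,0,0]]}}

```text
time_s: 11.6
tcp_pos: [0.4937, -0.0325, 0.1461]
orientation: [2.902, 1.202, 0.001]
contact_force: [0.8, -0.3, 0.2]
grip_width: 0.0856
```

Call:
{"name": "apply_moves", "arguments": {"rows": [[0.19,-0.14,0,0,0,0.06],[0.38,-0.28,0,0,0,0.12],[0.58,-0.42,0,0,0,0.19],[0.77,-0.56,0,0,0,0.26],[0.96,-0.7,0,0,0,0.33]]}}

```text
time_s: 12.22
tcp_pos: [0.5121, 0.085, 0.1461]
orientation: [-3.114, -0.412, -0.001]
contact_force: [-0.4, -0.1, -0.6]
grip_width: 0.0854
```

```bash
python3 go.py .5285 .190 .11 -12.3
```

```text
t 12.22 tcp [0.5121 0.085  0.1461] theta 15.1 w 0.0854 F [-0.4 -0.1 -0.6]
shift in present axes [ 0.432 -0.971  0.362] turn [-0.    -0.     0.304]
shift in target axes  [-0.063 -1.061  0.361]
```

Call:
{"name": "apply_moves", "arguments": {"rows": [[0.09,-0.2,0.05,0,0,0.07],[0.18,-0.4,0.1,0,0,0.14],[0.27,-0.6,0.18,0,0,0.21],[0.36,-0.8,0.28,0,0,0.28],[0.43,-0.96,0.36,0,0,0.304]]}}

```text
time_s: 12.85
tcp_pos: [0.528, 0.1894, 0.1096]
orientation: [-3.123, 0.331, -0.0]
contact_force: [-0.2, -0.2, 0.6]
grip_width: 0.0853
```

Call:
{"name": "apply_moves", "arguments": {"rows": [[0,0,0,0,0,0],[0,0,0,0,0,0],[0,0,0,0,0,0],[0,0,0,0,0,0],[0,0,0,0,0,0]]}}

```text
time_s: 13.48
tcp_pos: [0.5281, 0.1878, 0.1095]
orientation: [-3.124, 0.331, -0.0]
contact_force: [0.6, -0.0, 0.3]
grip_width: 0.0854
```

```bash
python3 m.py w3; python3 go.py .5285 .190 .012 -12.3
```

```text
[0.5281 0.1879 0.1094]
(211, 155, 99, 97) ((530.2179565429688, 194.2373504638672), (65.06187438964844, 67.8582992553711)) ((530.3999633789062, 194.4704132080078), 34.19779586791992)
z [0.04825327 0.06128352 0.06358978]
(501, 0, 11, 188) ((689.677001953125, 212.7597198486328), (5.286881923675537, 150.61575317382812)) ((690.0182495117188, 228.346923828125), 55.56959533691406)
z [0.04825327 0.06128352 0.06358978]
(203, 0, 117, 49) ((553.57373046875, 301.9256896972656), (25.534549713134766, 66.68724060058594)) ((555.7310791015625, 311.5963134765625), 31.849212646484375)
z [0.04825327 0.06128352 0.06358978]
t 13.53 tcp [0.5281 0.1879 0.1094] theta -12.1 w 0.0855 F [0.1 1.1 0.4]
shift in present axes [-0.001 -0.021  0.974] turn [-0.    -0.     0.002]
shift in target axes  [-0.001 -0.021  0.974]
```

View pics/w3.png

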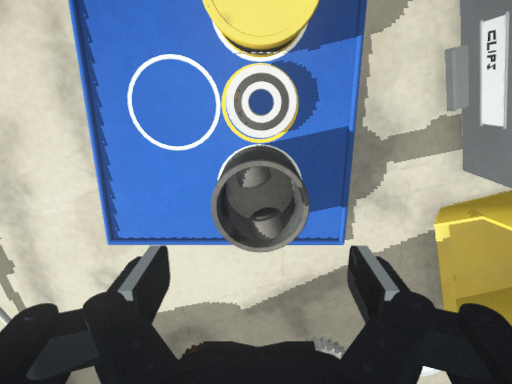

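Call:
{"name": "apply_moves", "arguments": {"rows": [[0.01,-0.05,0.15,0,0,0],[0.02,-0.05,0.35,0,0,0],[0.02,-0.05,0.6,0,0,0],[0.02,-0.05,0.8,0,0,0],[0.02,-0.05,0.95,0,0,0]]}}

```text
time_s: 14.15
tcp_pos: [0.5304, 0.1927, 0.0124]
orientation: [3.124, -0.33, -0.002]
contact_force: [0.3, 0.0, 1.1]
grip_width: 0.0853
```

Call:
{"name": "apply_moves", "arguments": {"rows": [[0,0,0,0,0,0],[0,0,0,0,0,0],[0,0,0,0,0,0],[0,0,0,0,0,0],[0,0,0,0,0,0]], "jaw": 1}}

```text
time_s: 14.78
tcp_pos: [0.5311, 0.1927, 0.0144]
orientation: [-3.124, 0.33, -0.0]
contact_force: [-0.1, 0.6, -3.5]
grip_width: 0.0651
```

```bash
python3 go.py .539 -.186 .12 -45
```

```text
t 14.78 tcp [0.5311 0.1927 0.0144] theta -12.1 w 0.0651 F [-0.1  0.6 -3.5]
shift in present axes [ 0.869  3.687 -1.056] turn [-0.    -0.     0.366]
shift in target axes  [ 2.734  2.622 -1.056]
```

Call:
{"name": "apply_moves", "arguments": {"rows": [[0,0,-0.12,0,0,0],[0,0,-0.35,0,0,0],[0,0,-0.6,0,0,0],[0,0,-0.82,0,0,0],[0,0,-1,0,0,0]]}}

```text
time_s: 15.4
tcp_pos: [0.5313, 0.1927, 0.1161]
orientation: [-3.123, 0.33, -0.002]
contact_force: [-0.2, 0.6, -3.4]
grip_width: 0.0648
```

Call:
{"name": "apply_moves", "arguments": {"rows": [[0.05,0.12,0,0,0,0.07],[0.15,0.32,0,0,0,0.15],[0.25,0.54,0,0,0,0.22],[0.38,0.77,0,0,0,0.3],[0.5,1,0,0,0,0.366]]}}

```text
time_s: 16.02
tcp_pos: [0.5594, 0.0836, 0.115]
orientation: [-2.899, 1.208, -0.001]
contact_force: [-0.1, 0.8, -2.8]
grip_width: 0.0643
```

Call:
{"name": "apply_moves", "arguments": {"rows": [[0.18,0.2,0,0,0,0],[0.36,0.4,0,0,0,0],[0.54,0.6,0,0,0,0],[0.72,0.8,0,0,0,0],[0.9,1,0,0,0,0]]}}

```text
time_s: 16.65
tcp_pos: [0.5519, -0.0513, 0.1147]
orientation: [-2.901, 1.204, -0.0]
contact_force: [0.9, -1.0, -4.1]
grip_width: 0.0653
```

```bash
python3 go.py .539 -.186 .015 -45
```

```text
t 16.65 tcp [ 0.5519 -0.0513  0.1147] theta -45.1 w 0.0653 F [ 0.9 -1.  -4.1]
shift in present axes [0.862 1.043 0.997] turn [-0.    -0.    -0.001]
shift in target axes  [0.861 1.044 0.997]
```

Call:
{"name": "apply_moves", "arguments": {"rows": [[0.2,0.22,0,0,0,0],[0.42,0.46,0,0,0,0],[0.62,0.7,0.08,0,0,0],[0.78,0.9,0.18,0,0,0],[0.84,1,0.3,0,0,0]]}}

```text
time_s: 17.27
tcp_pos: [0.5405, -0.1825, 0.0845]
orientation: [2.9, -1.207, 0.002]
contact_force: [-0.2, -0.4, -4.0]
grip_width: 0.0649
```

Call:
{"name": "apply_moves", "arguments": {"rows": [[0.01,0.02,0.2,0,0,0],[0.01,0.02,0.4,0,0,0],[0.01,0.02,0.55,0,0,0],[0.01,0.02,0.64,0,0,0],[0.01,0.02,0.68,0,0,0]]}}

```text
time_s: 17.9
tcp_pos: [0.54, -0.182, 0.0159]
orientation: [-2.902, 1.202, 0.001]
contact_force: [-1.6, 0.3, -3.1]
grip_width: 0.0649
```

Call:
{"name": "apply_moves", "arguments": {"rows": [[0,0,0.01,0,0,0],[0,0,0.02,0,0,0],[0,0,0.02,0,0,0],[0,0,0.02,0,0,0],[0,0,0.02,0,0,0]]}}

```text
time_s: 18.52
tcp_pos: [0.54, -0.1822, 0.0144]
orientation: [-2.902, 1.202, -0.0]
contact_force: [-0.1, 0.3, -3.0]
grip_width: 0.065
```

Call:
{"name": "apply_moves", "arguments": {"rows": [[0,0,0,0,0,0],[0,0,0,0,0,0],[0,0,-0.02,0,0,0],[0,0,-0.15,0,0,0],[0,0,-0.4,0,0,0]], "jaw": -1}}

```text
time_s: 19.15
tcp_pos: [0.5394, -0.1821, 0.0548]
orientation: [2.902, -1.203, -0.002]
contact_force: [0.1, -0.9, 0.5]
grip_width: 0.0855
```

```bash
python3 go.py .5565 .320 .11 -12.3
```

```text
t 19.15 tcp [ 0.5394 -0.1821  0.0548] theta -45.0 w 0.0855 F [ 0.1 -0.9  0.5]
shift in present axes [-3.432 -3.67  -0.55 ] turn [ 0.     0.001 -0.364]
shift in target axes  [-0.903 -4.942 -0.552]
```

Call:
{"name": "apply_moves", "arguments": {"rows": [[0,0,-0.2,0,0,0],[-0.1,-0.1,-0.45,0,0,0],[-0.3,-0.32,-0.65,0,0,0],[-0.55,-0.58,-0.75,0,0,0],[-0.8,-0.85,-0.8,0,0,0]]}}

```text
time_s: 19.77
tcp_pos: [0.544, -0.0647, 0.136]
orientation: [-2.901, 1.203, -0.003]
contact_force: [0.3, 0.1, -0.4]
grip_width: 0.0854
```

Call:
{"name": "apply_moves", "arguments": {"rows": [[-0.2,-0.2,0,0,0,0],[-0.4,-0.4,0,0,0,0],[-0.6,-0.6,0,0,0,0],[-0.8,-0.8,0,0,0,0],[-1,-1,0,0,0,0]]}}

```text
time_s: 20.4
tcp_pos: [0.5436, 0.0769, 0.1353]
orientation: [-2.902, 1.202, -0.001]
contact_force: [0.7, -0.1, -1.3]
grip_width: 0.0854
```

Call:
{"name": "apply_moves", "arguments": {"rows": [[-0.2,-0.2,0,0,0,-0.07],[-0.4,-0.4,0,0,0,-0.14],[-0.6,-0.6,0,0,0,-0.21],[-0.8,-0.8,0,0,0,-0.28],[-1,-1,0,0,0,-0.364]]}}

```text
time_s: 21.02
tcp_pos: [0.5435, 0.2191, 0.1343]
orientation: [3.125, -0.323, 0.0]
contact_force: [-0.4, 0.0, -0.4]
grip_width: 0.0854
```

```bash
python3 go.py .5565 .320 .11 -12.3; python3 - <<'E'
from h import *
p,d=robot.grab_frame('top');cv2.imwrite('pics/t3.png',p[:,:,::-1]);np.save('pics/t3_d.npy',d)
E
```

```text
t 21.02 tcp [0.5435 0.2191 0.1343] theta -11.8 w 0.0854 F [-0.4  0.  -0.4]
shift in present axes [-0.079 -1.014  0.243] turn [ 0.    -0.     0.006]
shift in target axes  [-0.088 -1.013  0.243]
```

View pics/t3.png

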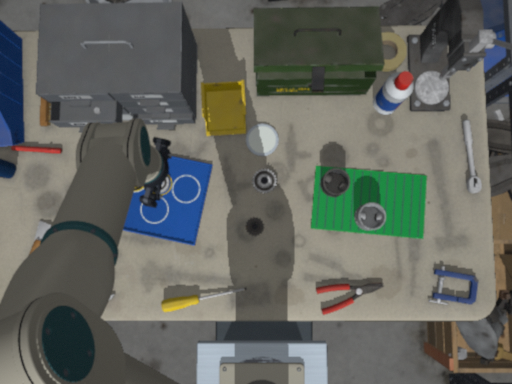

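```bash
cat > hm.py <<'E'
from h import *
import sys
n=sys.argv[1];x0,x1,y0,y1=map(float,sys.argv[2:6])
d=np.load(f'pics/{n}_d.npy');vv,uu=np.mgrid[:384,:512];uv=np.c_[uu.ravel(),vv.ravel()]
P=cloud('top',d,uv).reshape(384,512,3);Z=P[...,2]
s=(P[...,0]>x0)&(P[...,0]<x1)&(P[...,1]>y0)&(P[...,1]<y1)
m=(s&(Z>.048)&(Z<.075)).astype(np.uint8)*255
cs,_=cv2.findContours(m,cv2.RETR_EXTERNAL,cv2.CHAIN_APPROX_NONE)
for k in cs:
    if len(k)<30:continue
    W=(ray('top',k[:,0],.061)[:,:2]*1000).astype(np.float32);print(cv2.boundingRect(k),cv2.fitEllipse(W)[:2],cv2.minEnclosingCircle(W)[1])
E
python3 hm.py t3 .38 .62 -.45 -.1
```

```text
(358, 203, 29, 28) ((455.17974853515625, -267.0885314941406), (63.73958969116211, 66.14437866210938)) 33.68868637084961
(323, 168, 28, 28) ((538.5740966796875, -184.4303436279297), (64.0109634399414, 65.89287567138672)) 33.749786376953125
```

Call:
{"name": "apply_moves", "arguments": {"rows": [[-0.02,-0.2,0.05,0,0,0.006],[-0.03,-0.4,0.1,0,0,0.006],[-0.04,-0.6,0.15,0,0,0.006],[-0.06,-0.85,0.2,0,0,0.006],[-0.08,-1,0.24,0,0,0.006]]}}

```text
time_s: 21.7
tcp_pos: [0.5568, 0.3188, 0.1095]
orientation: [-3.122, 0.347, 0.001]
contact_force: [0.1, 0.1, 0.2]
grip_width: 0.0853
```

Call:
{"name": "apply_moves", "arguments": {"rows": [[0,0,0,0,0,0],[0,0,0,0,0,0],[0,0,0,0,0,0],[0,0,0,0,0,0],[0,0,0,0,0,0]]}}

```text
time_s: 22.32
tcp_pos: [0.557, 0.3164, 0.1105]
orientation: [-3.122, 0.351, -0.0]
contact_force: [0.6, -0.4, 0.2]
grip_width: 0.0855
```

```bash
python3 m.py w4; python3 go.py .5565 .320 .012 -12.3
```

```text
[0.557  0.3165 0.1105]
(458, 157, 51, 161) ((704.0723876953125, 260.40350341796875), (33.23883819580078, 115.49754333496094)) ((705.439697265625, 259.0887756347656), 66.53927612304688)
z [0.05007967 0.0621846  0.07176596]
(208, 154, 102, 99) ((558.1485595703125, 322.8102722167969), (66.96968078613281, 69.48096466064453)) ((557.9909057617188, 323.0256042480469), 35.02557373046875)
z [0.05007967 0.0621846  0.07176596]
(474, 85, 10, 69) ((702.8160400390625, 346.4854431152344), (4.590656280517578, 60.72200012207031)) ((703.17724609375, 347.05413818359375), 21.144319534301758)
z [0.05007967 0.0621846  0.07176596]
t 22.38 tcp [0.557  0.3165 0.1105] theta -12.8 w 0.085 F [-0.4 -0.9  0.5]
shift in present axes [-0.012 -0.033  0.985] turn [-0.    -0.    -0.006]
shift in target axes  [-0.012 -0.033  0.985]
```

View pics/w4.png

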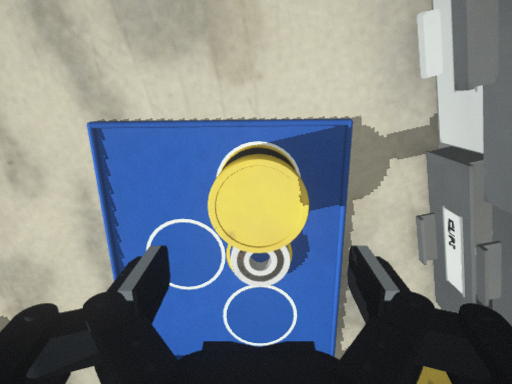

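Call:
{"name": "apply_moves", "arguments": {"rows": [[0,-0.035,0.15,0,0,0],[0,-0.035,0.35,0,0,0],[0,-0.035,0.6,0,0,0],[0,-0.035,0.82,0,0,0],[0,-0.035,0.97,0,0,0]]}}

```text
time_s: 23.0
tcp_pos: [0.5568, 0.3197, 0.011]
orientation: [3.121, -0.35, -0.003]
contact_force: [-0.2, 0.6, -0.1]
grip_width: 0.0853
```

Call:
{"name": "apply_moves", "arguments": {"rows": [[0,0,0,0,0,0],[0,0,0,0,0,0],[0,0,0,0,0,0],[0,0,0,0,0,0],[0,0,0,0,0,0]], "jaw": 1}}

```text
time_s: 23.62
tcp_pos: [0.5577, 0.3203, 0.0136]
orientation: [-3.122, 0.35, -0.0]
contact_force: [-1.2, 0.2, -1.7]
grip_width: 0.0665
```

Call:
{"name": "apply_moves", "arguments": {"rows": [[0,0,-0.12,0,0,0],[0,0,-0.35,0,0,0],[0,0,-0.6,0,0,0],[0,0,-0.82,0,0,0],[0,0,-1,0,0,0]]}}

```text
time_s: 24.25
tcp_pos: [0.558, 0.3203, 0.1151]
orientation: [-3.121, 0.35, -0.002]
contact_force: [1.7, -0.1, -2.1]
grip_width: 0.0666
```

```bash
python3 go.py .5216 -.365 .12 -45
```

```text
t 24.25 tcp [0.558  0.3203 0.1151] theta -12.8 w 0.0666 F [ 1.7 -0.1 -2.1]
shift in present axes [ 1.162  6.763 -0.054] turn [-0.001 -0.     0.358]
shift in target axes  [ 4.588  5.103 -0.049]
```

Call:
{"name": "apply_moves", "arguments": {"rows": [[0.03,0.12,0,0,0,0.07],[0.1,0.32,0,0,0,0.15],[0.16,0.54,0,0,0,0.22],[0.23,0.77,0,0,0,0.29],[0.3,1,0,0,0,0.358]]}}

```text
time_s: 24.88
tcp_pos: [0.5648, 0.2154, 0.1139]
orientation: [-2.9, 1.207, 0.0]
contact_force: [0.5, 0.0, -1.9]
grip_width: 0.067
```

Call:
{"name": "apply_moves", "arguments": {"rows": [[0.18,0.2,0,0,0,0],[0.36,0.4,0,0,0,0],[0.54,0.6,0,0,0,0],[0.72,0.8,0,0,0,0],[0.9,1,0,0,0,0]]}}

```text
time_s: 25.5
tcp_pos: [0.5577, 0.0809, 0.1138]
orientation: [-2.902, 1.202, -0.0]
contact_force: [-0.3, 1.0, -1.0]
grip_width: 0.067
```

Call:
{"name": "apply_moves", "arguments": {"rows": [[0.18,0.2,0,0,0,0],[0.36,0.4,0,0,0,0],[0.54,0.6,0,0,0,0],[0.72,0.8,0,0,0,0],[0.9,1,0,0,0,0]]}}

```text
time_s: 26.12
tcp_pos: [0.5507, -0.0535, 0.1138]
orientation: [-2.902, 1.202, -0.0]
contact_force: [0.5, -0.2, -1.7]
grip_width: 0.0665
```

Call:
{"name": "apply_moves", "arguments": {"rows": [[0.18,0.2,0,0,0,0],[0.36,0.4,0,0,0,0],[0.54,0.6,0,0,0,0],[0.72,0.8,0,0,0,0],[0.9,1,0,0,0,0]]}}

```text
time_s: 26.75
tcp_pos: [0.5436, -0.1879, 0.1138]
orientation: [-2.902, 1.202, -0.0]
contact_force: [-0.6, -0.0, -2.1]
grip_width: 0.0666
```

```bash
python3 go.py .5216 -.365 .0145 -45
```

```text
t 26.75 tcp [ 0.5436 -0.1879  0.1138] theta -45.0 w 0.0666 F [-0.6 -0.  -2.1]
shift in present axes [1.097 1.408 0.993] turn [-0. -0. -0.]
shift in target axes  [1.097 1.408 0.993]
```

Call:
{"name": "apply_moves", "arguments": {"rows": [[0.16,0.2,0,0,0,0],[0.32,0.42,0,0,0,0],[0.5,0.64,0,0,0,0],[0.68,0.84,0,0,0,0],[0.84,1,0,0,0,0]]}}

```text
time_s: 27.38
tcp_pos: [0.532, -0.3185, 0.1138]
orientation: [2.902, -1.203, 0.0]
contact_force: [0.1, 0.9, -1.7]
grip_width: 0.0666
```

Call:
{"name": "apply_moves", "arguments": {"rows": [[0.14,0.2,0.08,0,0,0],[0.22,0.33,0.25,0,0,0],[0.25,0.39,0.48,0,0,0],[0.25,0.39,0.7,0,0,0],[0.25,0.39,0.85,0,0,0]]}}

```text
time_s: 28.0
tcp_pos: [0.5217, -0.3614, 0.0264]
orientation: [-2.901, 1.202, 0.004]
contact_force: [-0.0, -0.4, -0.9]
grip_width: 0.0667
```

Call:
{"name": "apply_moves", "arguments": {"rows": [[0,0,0.06,0,0,0],[0,0,0.11,0,0,0],[0,0,0.135,0,0,0],[0,0,0.14,0,0,0],[0,0,0.14,0,0,0]]}}

```text
time_s: 28.62
tcp_pos: [0.5225, -0.3626, 0.0147]
orientation: [2.902, -1.202, 0.001]
contact_force: [0.8, -0.3, -1.2]
grip_width: 0.0667
```

Call:
{"name": "apply_moves", "arguments": {"rows": [[0,0,0.01,0,0,0],[0,0,0.01,0,0,0],[0,0,0.01,0,0,0],[0,0,-0.05,0,0,0],[0,0,-0.3,0,0,0]], "jaw": -1}}

```text
time_s: 29.25
tcp_pos: [0.5214, -0.3617, 0.0437]
orientation: [-2.902, 1.202, 0.005]
contact_force: [0.7, -0.3, -0.1]
grip_width: 0.0855
```

```bash
python3 - <<'E'
from h import *
P=np.load('pics/P0.npy')
for x0,x1,y0,y1 in[(.64,.70,.02,.14),(.62,.70,.02,.06),(.66,.76,.03,.06)]:
    s=(P[...,0]>x0)&(P[...,0]<x1)&(P[...,1]>y0)&(P[...,1]<y1)&(P[...,2]>.02)
    q=P[s];print(q.min(0).round(3),q.max(0).round(3),np.percentile(q[:,2],[50,95]))
im=cv2.imread('pics/top0.png');m=(P[...,2]>.004).astype(np.uint8)
# bearing via depth in top0
s=(P[...,0]>.51)&(P[...,0]<.58)&(P[...,1]>.22)&(P[...,1]<.29)
# bright ring contour of bearing and plate via grey/white
hsv=cv2.cvtColor(im,cv2.COLOR_BGR2HSV)
m=cv2.inRange(hsv,(0,0,150),(180,50,255));m2=np.zeros_like(m);m2[115:160,240:285]=m[115:160,240:285]
cs,_=cv2.findContours(m2,cv2.RETR_EXTERNAL,cv2.CHAIN_APPROX_NONE);k=max(cs,key=len)
W=(ray('top',k[:,0],.006)[:,:2]*1000).astype(np.float32);print('plate',cv2.fitEllipse(W)[:2],cv2.minEnclosingCircle(W))
E
python3 go.py .546 .257 .11 -45
```

```text
[0.66  0.036 0.02 ] [0.7   0.136 0.054] [0.02605923 0.03112921]
[0.664 0.036 0.022] [0.7   0.059 0.039] [0.02658655 0.03002154]
[0.664 0.035 0.022] [0.759 0.059 0.068] [0.0576744  0.06368345]
plate ((654.4277954101562, -6.666642665863037), (74.8126220703125, 80.36490631103516)) ((653.8282470703125, -5.335701942443848), 40.88099670410156)
t 29.25 tcp [ 0.5214 -0.3617  0.0437] theta -45.0 w 0.0855 F [ 0.7 -0.3 -0.1]
shift in present axes [-4.203 -4.548 -0.653] turn [ 0.     0.002 -0.   ]
shift in target axes  [-4.201 -4.549 -0.663]
```

Call:
{"name": "apply_moves", "arguments": {"rows": [[0,0,-0.25,0,0,0],[-0.1,-0.1,-0.5,0,0,0],[-0.3,-0.32,-0.75,0,0,0],[-0.55,-0.58,-0.85,0,0,0],[-0.8,-0.85,-0.9,0,0,0]]}}

```text
time_s: 29.88
tcp_pos: [0.5263, -0.2451, 0.1356]
orientation: [-2.902, 1.203, -0.003]
contact_force: [1.5, 0.0, -0.6]
grip_width: 0.0852
```

Call:
{"name": "apply_moves", "arguments": {"rows": [[-0.2,-0.2,0,0,0,0],[-0.4,-0.4,0,0,0,0],[-0.58,-0.6,0,0,0,0],[-0.76,-0.8,0,0,0,0],[-0.94,-1,0,0,0,0]]}}

```text
time_s: 30.5
tcp_pos: [0.5303, -0.1077, 0.1348]
orientation: [-2.902, 1.202, -0.001]
contact_force: [-0.3, -0.3, -0.4]
grip_width: 0.0852
```

Call:
{"name": "apply_moves", "arguments": {"rows": [[-0.19,-0.2,0,0,0,0],[-0.38,-0.4,0,0,0,0],[-0.57,-0.6,0,0,0,0],[-0.76,-0.8,0,0,0,0],[-0.95,-1,0,0,0,0]]}}

```text
time_s: 31.12
tcp_pos: [0.5338, 0.0302, 0.1348]
orientation: [-2.902, 1.202, -0.001]
contact_force: [0.5, -0.5, 0.3]
grip_width: 0.0852
```

```bash
python3 go.py .546 .257 .11 -45; python3 - <<'E'
from h import *
p,d=robot.grab_frame('top');cv2.imwrite('pics/t4.png',p[:,:,::-1]);np.save('pics/t4_d.npy',d)
E
python3 hm.py t4 .38 .65 -.5 -.1
```

```text
t 31.12 tcp [0.5338 0.0302 0.1348] theta -45.0 w 0.0852 F [ 0.5 -0.5  0.3]
shift in present axes [-1.518 -1.689  0.249] turn [-0. -0. -0.]
shift in target axes  [-1.518 -1.69   0.248]
(358, 203, 29, 28) ((455.214599609375, -266.86016845703125), (63.976871490478516, 66.2242660522461)) 33.95150375366211
(397, 174, 29, 28) ((523.022216796875, -362.12786865234375), (65.6776123046875, 68.25304412841797)) 34.90678787231445
(323, 168, 28, 28) ((538.5740966796875, -184.4303436279297), (64.0109634399414, 65.89287567138672)) 33.749786376953125
```

View pics/t4.png

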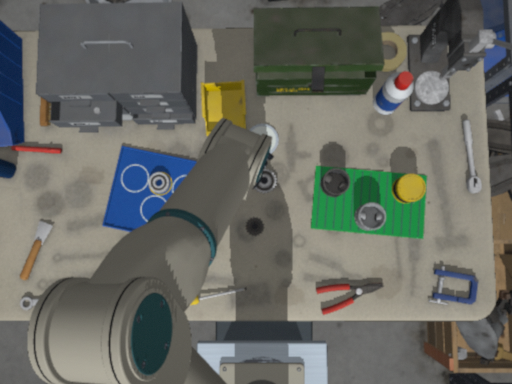

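Call:
{"name": "apply_moves", "arguments": {"rows": [[-0.17,-0.18,0,0,0,0],[-0.34,-0.37,0.03,0,0,0],[-0.52,-0.57,0.06,0,0,0],[-0.7,-0.78,0.1,0,0,0],[-0.88,-1,0.15,0,0,0]]}}

```text
time_s: 31.8
tcp_pos: [0.5425, 0.1629, 0.1197]
orientation: [-2.902, 1.203, -0.001]
contact_force: [-0.0, 0.1, 0.7]
grip_width: 0.0853
```

Call:
{"name": "apply_moves", "arguments": {"rows": [[-0.18,-0.18,0.03,0,0,0],[-0.36,-0.36,0.06,0,0,0],[-0.5,-0.5,0.1,0,0,0],[-0.58,-0.6,0.1,0,0,0],[-0.6,-0.64,0.1,0,0,0]]}}

```text
time_s: 32.42
tcp_pos: [0.5452, 0.2504, 0.1094]
orientation: [-2.903, 1.201, -0.0]
contact_force: [0.8, -0.5, 0.8]
grip_width: 0.0852
```

Call:
{"name": "apply_moves", "arguments": {"rows": [[0,0,0,0,0,0],[0,0,0,0,0,0],[0,0,0,0,0,0],[0,0,0,0,0,0],[0,0,0,0,0,0]]}}

```text
time_s: 33.05
tcp_pos: [0.545, 0.2498, 0.1093]
orientation: [2.902, -1.203, -0.0]
contact_force: [-0.6, -0.0, -0.3]
grip_width: 0.0855
```

```bash
python3 - <<'E'
from h import *
p,d,T=wrist_grab('w5')
p,d=robot.grab_frame('top');cv2.imwrite('pics/t5.png',p[:,:,::-1])
im=cv2.imread('pics/t5.png');cv2.imwrite('pics/t5c.png',cv2.resize(im[130:260,90:290],None,fx=4,fy=4,interpolation=cv2.INTER_CUBIC))
E
python3 go.py .546 .257 .11 -45;
```

```text
t 33.15 tcp [0.545  0.2499 0.1093] theta -45.0 w 0.0855 F [ 0.2 -0.4 -0.5]
shift in present axes [-0.043 -0.057 -0.007] turn [-0.  0. -0.]
shift in target axes  [-0.043 -0.057 -0.007]
```

View pics/w5.png

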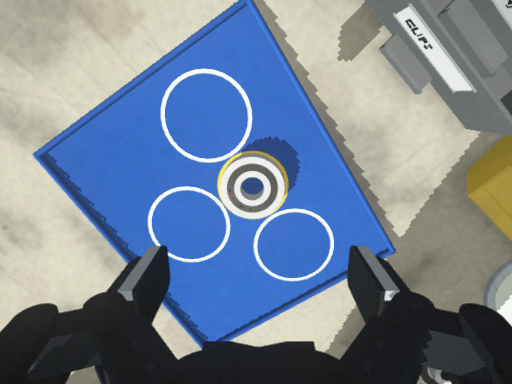

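View pics/t5c.png

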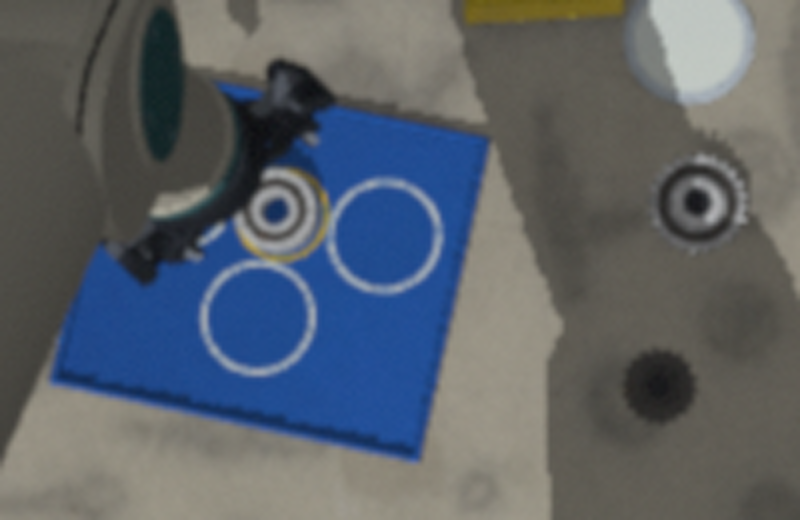

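```bash
python3 - <<'E'
from h import *
im=cv2.imread('pics/w5.png');T=np.load('pics/w5_T.npy');hsv=cv2.cvtColor(im,cv2.COLOR_BGR2HSV)
blue=cv2.inRange(hsv,(100,120,40),(128,255,255))
nb=cv2.bitwise_not(blue)
cs,h=cv2.findContours(nb,cv2.RETR_CCOMP,cv2.CHAIN_APPROX_NONE)
res=[]
for k in cs:
    a=cv2.contourArea(k)
    if 2000<a<12000:
        e=[cv2.fitEllipse((wray(k[:,0],z,T)[:,:2]*1000).astype(np.float32)) for z in(.003,.018)]
        print(cv2.boundingRect(k),a,[ (np.round(x[0],1),np.round(x[1],1)) for x in e])
# bearing: non yellow, in roi
roi=np.zeros_like(nb);cv2.circle(roi,(253,186),45,255,-1)
y=cv2.inRange(hsv,(15,80,60),(40,255,255));m=cv2.bitwise_and(nb,roi)&~y
m=cv2.morphologyEx(m,cv2.MORPH_OPEN,np.ones((3,3)))
cs,_=cv2.findContours(m,cv2.RETR_EXTERNAL,cv2.CHAIN_APPROX_NONE);k=max(cs,key=cv2.contourArea)
e=cv2.fitEllipse((wray(k[:,0],.018,T)[:,:2]*1000).astype(np.float32));print('bearing',cv2.boundingRect(k),e)
im=cv2.imread('pics/t5.png');hsv=cv2.cvtColor(im,cv2.COLOR_BGR2HSV)
nb=cv2.bitwise_not(cv2.inRange(hsv,(100,110,40),(128,255,255)))
for src in('t5','t2','t4'):
    im=cv2.imread(f'pics/{src}.png');hsv=cv2.cvtColor(im,cv2.COLOR_BGR2HSV)
    blue=cv2.inRange(hsv,(100,150,40),(128,255,255))
    blue[:140]=0;blue[250:]=0
    cs,_=cv2.findContours(blue,cv2.RETR_CCOMP,cv2.CHAIN_APPROX_NONE)
    for k in cs:
        a=cv2.contourArea(k)
        if 350<a<1100:
            e=cv2.fitEllipse((ray('top',k[:,0],.003)[:,:2]*1000).astype(np.float32));print(src,cv2.boundingRect(k),a,np.round(e[0],1),np.round(e[1],1))
E
```

```text
(256, 212, 75, 67) 3794.0 [(array([528.8, 190.2]), array([66. , 66.4])), (array([533. , 197.1]), array([62. , 62.4]))]
(151, 190, 76, 70) 4053.5 [(array([477.1, 270.4]), array([66. , 66.3])), (array([484.4, 272.4]), array([62.1, 62.4]))]
(164, 73, 85, 87) 5602.5 [(array([557.3, 322.1]), array([66. , 66.2])), (array([559.8, 321.1]), array([62. , 62.3]))]
bearing (209, 153, 82, 78) ((542.812744140625, 256.6200256347656), (57.930660247802734, 59.055477142333984), 135.5631561279297)
t5 (143, 197, 23, 24) 413.0 [479.  268.1] [58.  58.5]
t5 (174, 177, 24, 24) 414.5 [530.5 188.6] [58.6 58.8]
t2 (142, 197, 25, 24) 417.0 [479.1 268.1] [58.4 58.8]
t4 (123, 166, 24, 24) 411.5 [558.7 319.5] [58.5 59.2]
```

```bash
python3 - <<'E'
from h import *
T=np.load('pics/w5_T.npy')
print(ray('top',[(159.2-.4,182.2-.4)],.018))
im=cv2.imread('pics/w5.png')
g=cv2.cvtColor(im,cv2.COLOR_BGR2GRAY);hsv=cv2.cvtColor(im,cv2.COLOR_BGR2HSV)
# dark seal ring: low sat, dark; hole: blue blob
roi=np.zeros_like(g);cv2.circle(roi,(253,186),33,255,-1)
m=cv2.inRange(hsv,(0,0,0),(180,110,110))&roi
cs,_=cv2.findContours(m,cv2.RETR_EXTERNAL,cv2.CHAIN_APPROX_NONE);k=max(cs,key=len)
print('seal',cv2.boundingRect(k),cv2.fitEllipse((wray(k[:,0],.018,T)[:,:2]*1000).astype(np.float32)))
m=cv2.inRange(hsv,(0,0,120),(180,90,255));cs,_=cv2.findContours(m&roi,cv2.RETR_EXTERNAL,cv2.CHAIN_APPROX_NONE);k=max(cs,key=len)
print('steel',cv2.boundingRect(k),cv2.fitEllipse((wray(k[:,0],.018,T)[:,:2]*1000).astype(np.float32)))
E
```

```text
[[0.54603779 0.25379905 0.018     ]]
seal (227, 165, 50, 47) ((544.654296875, 257.8920593261719), (36.28890609741211, 36.3203125), 142.7924041748047)
steel (220, 153, 65, 66) ((545.63330078125, 258.3677062988281), (50.81011199951172, 54.107261657714844), 134.44207763671875)
```

Call:
{"name": "apply_moves", "arguments": {"rows": [[-0.02,-0.03,0.15,0,0,0],[-0.043,-0.054,0.35,0,0,0],[-0.043,-0.054,0.6,0,0,0],[-0.043,-0.054,0.85,0,0,0],[-0.043,-0.054,1,0,0,0]]}}

```text
time_s: 33.78
tcp_pos: [0.5444, 0.2565, 0.0066]
orientation: [2.9, -1.201, -0.004]
contact_force: [-0.4, -1.1, -0.3]
grip_width: 0.0855
```

Call:
{"name": "apply_moves", "arguments": {"rows": [[0,0,0.02,0,0,0],[0,0,0.03,0,0,0],[0,0,0.03,0,0,0],[0,0,0.03,0,0,0],[0,0,0.03,0,0,0]]}}

```text
time_s: 34.4
tcp_pos: [0.546, 0.257, 0.0067]
orientation: [-2.902, 1.202, -0.001]
contact_force: [-0.2, -1.1, 0.2]
grip_width: 0.0855
```

Call:
{"name": "apply_moves", "arguments": {"rows": [[0,0,0,0,0,0],[0,0,0,0,0,0],[0,0,0,0,0,0],[0,0,0,0,0,0],[0,0,0,0,0,0]], "jaw": 1, "squeeze": 40}}

```text
time_s: 35.02
tcp_pos: [0.5458, 0.2569, 0.0067]
orientation: [-2.902, 1.202, 0.0]
contact_force: [-1.3, -0.9, 6.4]
grip_width: 0.0502
```

```bash
python3 go.py .655 -.005 .12 -45; python3 - <<'E'
from h import *
wrist_grab('w6')
E
```

```text
t 35.02 tcp [0.5458 0.2569 0.0067] theta -45.0 w 0.0502 F [-1.3 -0.9  6.4]
shift in present axes [ 2.624  1.079 -1.134] turn [-0.  0. -0.]
shift in target axes  [ 2.624  1.08  -1.133]
```

View pics/w6.png

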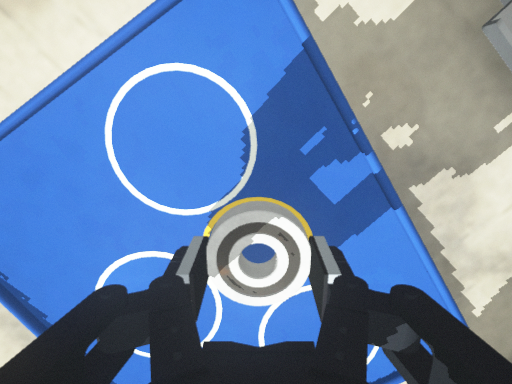

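Call:
{"name": "apply_moves", "arguments": {"rows": [[0,0,-0.12,0,0,0],[0,0,-0.35,0,0,0],[0,0,-0.6,0,0,0],[0,0,-0.82,0,0,0],[0,0,-1,0,0,0]]}}

```text
time_s: 35.7
tcp_pos: [0.5459, 0.2568, 0.1076]
orientation: [-2.902, 1.202, -0.001]
contact_force: [0.0, 0.0, -1.1]
grip_width: 0.0498
```

Call:
{"name": "apply_moves", "arguments": {"rows": [[0.16,0.08,0,0,0,0],[0.36,0.16,0,0,0,0],[0.57,0.25,0,0,0,0],[0.78,0.34,0,0,0,0],[1,0.43,0,0,0,0]]}}

```text
time_s: 36.33
tcp_pos: [0.5859, 0.1531, 0.1053]
orientation: [2.9, -1.204, -0.002]
contact_force: [0.2, 0.2, -0.8]
grip_width: 0.0497
```

Call:
{"name": "apply_moves", "arguments": {"rows": [[0.2,0.08,0,0,0,0],[0.4,0.16,0,0,0,0],[0.6,0.24,0,0,0,0],[0.8,0.32,0,0,0,0],[1,0.4,0,0,0,0]]}}

```text
time_s: 36.95
tcp_pos: [0.6285, 0.0548, 0.1058]
orientation: [2.901, -1.203, -0.001]
contact_force: [0.2, 0.1, -1.3]
grip_width: 0.05
```

Call:
{"name": "apply_moves", "arguments": {"rows": [[0.2,0.08,0,0,0,0],[0.4,0.16,0,0,0,0],[0.55,0.22,0,0,0,0],[0.63,0.25,0,0,0,0],[0.63,0.25,0,0,0,0]]}}

```text
time_s: 37.58
tcp_pos: [0.6555, -0.006, 0.1063]
orientation: [-2.902, 1.203, 0.0]
contact_force: [0.0, 0.1, -1.9]
grip_width: 0.0501
```

```bash
python3 - <<'E'
from h import *
p,d,T=wrist_grab('w7')
im=p[:,:,::-1].copy();hsv=cv2.cvtColor(im,cv2.COLOR_BGR2HSV)
E
python3 go.py .655 -.005 .011 -45
```

```text
t 37.62 tcp [ 0.6552 -0.005   0.1062] theta -45.0 w 0.05 F [ 0.3  0.6 -0.7]
shift in present axes [-0.001  0.002  0.952] turn [-0.     0.001  0.   ]
shift in target axes  [-0.002  0.001  0.952]
```

View pics/w7.png

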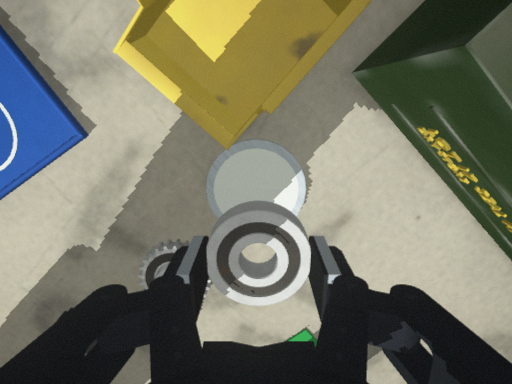

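```bash
python3 - <<'E'
from h import *
from scipy.optimize import least_squares
T=np.load('pics/w7_T.npy');im=cv2.imread('pics/w7.png');cv2.imwrite('pics/w7c.png',cv2.resize(im[120:320,180:340],None,fx=3,fy=3))
W=wray([(207,188),(306,188),(257,140),(222,155),(292,155)],.006,T)[:,:2]*1000
r=least_squares(lambda c:np.hypot(*(W-c[:2]).T)-c[2],[655,-5,42]);print(r.x,r.fun.round(1))
P=np.load('pics/P0.npy');
# top: plate outer disc by colour edge, finer
im=cv2.imread('pics/top0.png');hsv=cv2.cvtColor(im,cv2.COLOR_BGR2HSV);g=cv2.cvtColor(im,cv2.COLOR_BGR2GRAY)
print(g[139,240:286],g[118:160,262])
c=cv2.HoughCircles(cv2.resize(g[115:165,238:288],None,fx=6,fy=6,interpolation=cv2.INTER_CUBIC),cv2.HOUGH_GRADIENT,1,300,param1=80,param2=20,minRadius=80,maxRadius=130)
print(c)
if c is not None:
    u=c[0,0,:2]/6+[238,115]-.42;print(u,c[0,0,2]/6,ray('top',[u],.006))
E
```

```text
[654.79111008  -3.47219988  41.03595403] [ 0.2 -0.1  0.4 -0.5 -0.1]
[ 83  83  84  84  85  89 113 144 169 186 187 188 188 187 187 187 188 187
 187 187 188 187 188 189 186 186 188 187 188 188 187 187 188 187 186 179
 165 157 146 131 130 130 129 128 128 128] [135 134 133 116  96 118 145 161 177 187 187 186 187 187 187 187 187 188
 186 188 188 188 188 188 188 188 188 189 188 188 188 188 187 187 183 168
 159 151 140 133 132 133]
None
```

View pics/w7c.png

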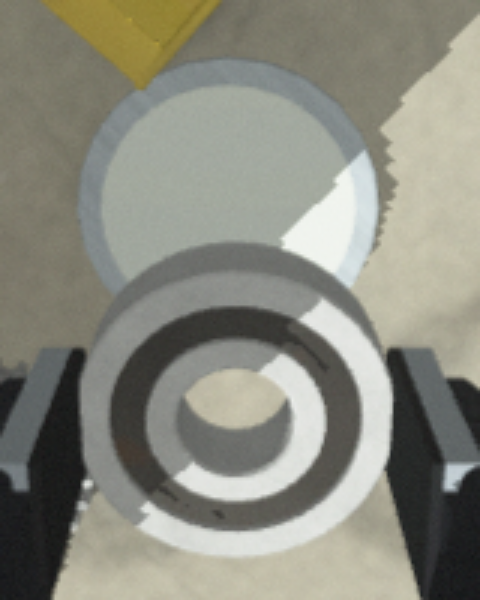

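Call:
{"name": "apply_moves", "arguments": {"rows": [[0,0,0.15,0,0,0],[0,0,0.38,0,0,0],[0,0,0.6,0,0,0],[0,0,0.78,0,0,0],[0,0,0.88,0,0,0]]}}

```text
time_s: 38.25
tcp_pos: [0.6546, -0.0054, 0.0166]
orientation: [2.902, -1.202, -0.003]
contact_force: [-1.3, -0.8, -0.3]
grip_width: 0.0496
```

Call:
{"name": "apply_moves", "arguments": {"rows": [[0,0,0.04,0,0,0],[0,0,0.065,0,0,0],[0,0,0.08,0,0,0],[0,0,0.08,0,0,0],[0,0,0.08,0,0,0]]}}

```text
time_s: 38.88
tcp_pos: [0.6556, -0.0055, 0.0106]
orientation: [-2.902, 1.202, -0.001]
contact_force: [-0.6, 0.1, -1.1]
grip_width: 0.05
```

Call:
{"name": "apply_moves", "arguments": {"rows": [[0,0,0.01,0,0,0],[0,0,0.01,0,0,0],[0,0,0.01,0,0,0],[0,0,0.01,0,0,0],[0,0,0.01,0,0,0]]}}

```text
time_s: 39.5
tcp_pos: [0.6556, -0.0056, 0.0098]
orientation: [-2.902, 1.202, -0.001]
contact_force: [-1.7, 1.3, 5.1]
grip_width: 0.05
```

Call:
{"name": "apply_moves", "arguments": {"rows": [[0,0,0,0,0,0],[0,0,0,0,0,0],[0,0,0,0,0,0],[0,0,-0.1,0,0,0],[0,0,-0.35,0,0,0]], "jaw": -1}}

```text
time_s: 40.12
tcp_pos: [0.6544, -0.0055, 0.044]
orientation: [2.901, -1.202, -0.003]
contact_force: [-0.4, -0.0, 0.3]
grip_width: 0.0851
```

Call:
{"name": "apply_moves", "arguments": {"rows": [[0,0,-0.2,0,0,0],[0,0,-0.4,0,0,0],[0,0,-0.6,0,0,0],[0.1,0,-0.8,0,0,0],[0.25,0.05,-0.9,0,0,0]]}}

```text
time_s: 40.75
tcp_pos: [0.6704, -0.0264, 0.136]
orientation: [-2.902, 1.2, -0.002]
contact_force: [0.3, 0.6, -0.3]
grip_width: 0.0854
```

```bash
python3 - <<'E'
from h import *
wrist_grab('w8')
E
python3 go.py .539 -.183 .12 -45
```

```text
t 40.8 tcp [ 0.6717 -0.0306  0.1371] theta -45.1 w 0.0854 F [ 1.4 -2.2  1.4]
shift in present axes [0.142 2.016 0.169] turn [-0.001 -0.003 -0.001]
shift in target axes  [0.139 2.016 0.171]
```

View pics/w8.png

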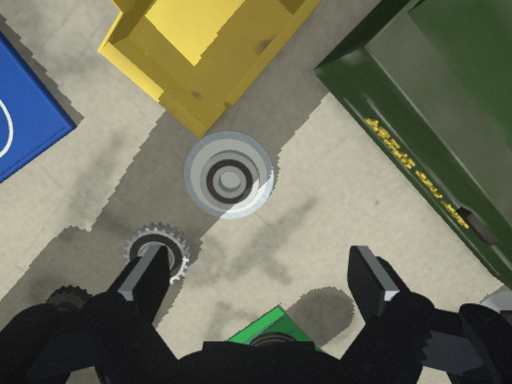

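```bash
python3 - <<'E'
from h import *
T=np.load('pics/w8_T.npy');im=cv2.imread('pics/w8.png');hsv=cv2.cvtColor(im,cv2.COLOR_BGR2HSV);g=cv2.cvtColor(im,cv2.COLOR_BGR2GRAY)
roi=np.zeros_like(g);cv2.circle(roi,(230,176),40,255,-1)
m=cv2.inRange(g,0,85)&roi
cs,_=cv2.findContours(m,cv2.RETR_EXTERNAL,cv2.CHAIN_APPROX_NONE);k=max(cs,key=len)
print('seal',cv2.boundingRect(k),cv2.fitEllipse((wray(k[:,0],.021,T)[:,:2]*1000).astype(np.float32)))
cv2.imwrite('pics/w8c.png',cv2.resize(im[115:235,165:295],None,fx=5,fy=5,interpolation=cv2.INTER_CUBIC))
E
```

```text
seal (206, 159, 47, 45) ((655.0715942382812, -4.337861061096191), (39.04798889160156, 39.816856384277344), 91.81205749511719)
```

View pics/w8c.png

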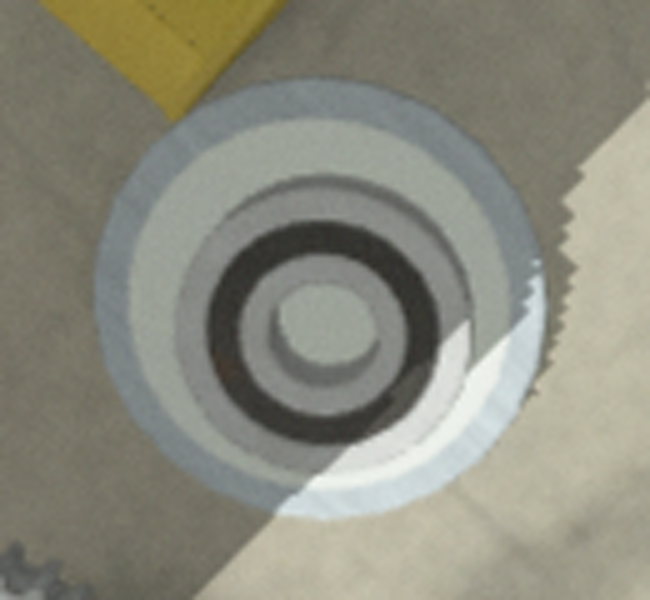

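```bash
python3 - <<'E'
from h import *
T=np.load('pics/w8_T.npy')
a=np.array([(95,300),(545,300),(320,78),(320,520)])/5+[165,115]-.4
W=wray(a,.006,T)*1000;print(W.round(1),W[:2].mean(0),W[2:].mean(0))
E
python3 go.py .539 -.183 .12 -45
```

```text
[[626.3  27.6   6. ]
 [684.9 -30.7   6. ]
 [684.8  26.1   6. ]
 [623.9 -31.5   6. ]] [655.58244723  -1.55892818   6.        ] [654.37234329  -2.69592218   6.        ]
t 40.8 tcp [ 0.6717 -0.0306  0.1371] theta -45.1 w 0.0854 F [ 1.4 -2.2  1.4]
shift in present axes [0.142 2.016 0.169] turn [-0.001 -0.003 -0.001]
shift in target axes  [0.139 2.016 0.171]
```

Call:
{"name": "apply_moves", "arguments": {"rows": [[0.01,0.16,0,0,0,0],[0.03,0.36,0,0,0,0],[0.05,0.57,0,0,0,0],[0.07,0.78,0,0,0,0],[0.09,1,0,0,0,0]]}}

```text
time_s: 41.42
tcp_pos: [0.604, -0.1052, 0.1343]
orientation: [2.902, -1.203, -0.0]
contact_force: [0.1, -0.4, -0.3]
grip_width: 0.0856
```

Call:
{"name": "apply_moves", "arguments": {"rows": [[0.02,0.2,0,0,0,0],[0.04,0.4,0.05,0,0,0],[0.05,0.6,0.1,0,0,0],[0.05,0.8,0.15,0,0,0],[0.05,0.92,0.2,0,0,0]]}}

```text
time_s: 42.05
tcp_pos: [0.5424, -0.1736, 0.1139]
orientation: [2.901, -1.204, -0.001]
contact_force: [0.4, -0.7, 0.0]
grip_width: 0.0854
```

```bash
python3 go.py .539 -.183 .012 -45
```

```text
t 42.05 tcp [ 0.5424 -0.1736  0.1139] theta -45.1 w 0.0854 F [ 0.4 -0.7  0. ]
shift in present axes [0.043 0.09  1.019] turn [ 0.     0.    -0.001]
shift in target axes  [0.043 0.09  1.019]
```

Call:
{"name": "apply_moves", "arguments": {"rows": [[0.03,0.04,0.05,0,0,0],[0.04,0.08,0.25,0,0,0],[0.04,0.08,0.5,0,0,0],[0.04,0.08,0.78,0,0,0],[0.04,0.08,1,0,0,0]]}}

```text
time_s: 42.68
tcp_pos: [0.5413, -0.1802, 0.0129]
orientation: [-2.903, 1.2, 0.0]
contact_force: [-0.2, -0.4, 0.2]
grip_width: 0.0854
```

Call:
{"name": "apply_moves", "arguments": {"rows": [[0,0,0,0,0,0],[0,0,0,0,0,0],[0,0,0,0,0,0],[0,0,0,0,0,0],[0,0,0,0,0,0]], "jaw": 1, "squeeze": 50}}

```text
time_s: 43.3
tcp_pos: [0.5409, -0.1808, 0.0145]
orientation: [-2.902, 1.202, -0.0]
contact_force: [-0.1, -0.3, -3.5]
grip_width: 0.0649
```

Call:
{"name": "apply_moves", "arguments": {"rows": [[0,0,-0.12,0,0,0],[0,0,-0.35,0,0,0],[0,0,-0.6,0,0,0],[0,0,-0.82,0,0,0],[0,0,-1,0,0,0]]}}

```text
time_s: 43.92
tcp_pos: [0.541, -0.181, 0.1159]
orientation: [-2.902, 1.202, -0.002]
contact_force: [0.5, -0.5, -3.5]
grip_width: 0.0648
```

```bash
python3 go.py .530 .190 .1 -12.3
```

```text
t 43.92 tcp [ 0.541  -0.181   0.1159] theta -45.0 w 0.0648 F [ 0.5 -0.5 -3.5]
shift in present axes [-2.701 -2.545  0.159] turn [-0.    -0.001 -0.363]
shift in target axes  [-0.897 -3.601  0.159]
```

Call:
{"name": "apply_moves", "arguments": {"rows": [[-0.14,-0.12,0,0,0,0],[-0.35,-0.32,0,0,0,0],[-0.56,-0.52,0,0,0,0],[-0.78,-0.74,0,0,0,0],[-1,-0.95,0,0,0,0]]}}

```text
time_s: 44.55
tcp_pos: [0.536, -0.0401, 0.1133]
orientation: [-2.903, 1.2, 0.004]
contact_force: [-0.4, 1.8, -3.4]
grip_width: 0.0652
```

Call:
{"name": "apply_moves", "arguments": {"rows": [[-0.2,-0.19,0,0,0,-0.07],[-0.4,-0.38,0,0,0,-0.14],[-0.6,-0.57,0,0,0,-0.21],[-0.8,-0.76,0,0,0,-0.28],[-1,-0.95,0,0,0,-0.363]]}}

```text
time_s: 45.18
tcp_pos: [0.5337, 0.0966, 0.1143]
orientation: [-3.125, 0.326, -0.0]
contact_force: [-0.1, -0.2, -3.2]
grip_width: 0.0653
```

```bash
python3 go.py .5305 .1925 .1 -12.3
```

```text
t 45.17 tcp [0.5337 0.0966 0.1143] theta -11.9 w 0.0653 F [-0.1 -0.2 -3.2]
shift in present axes [-0.229 -0.932  0.143] turn [-0.    -0.     0.004]
shift in target axes  [-0.236 -0.931  0.143]
```

Call:
{"name": "apply_moves", "arguments": {"rows": [[-0.06,-0.25,0,0,0,0.004],[-0.12,-0.5,0,0,0,0.004],[-0.18,-0.73,0,0,0,0.004],[-0.22,-0.88,0.05,0,0,0.004],[-0.23,-0.92,0.15,0,0,0.004]]}}

```text
time_s: 45.8
tcp_pos: [0.5309, 0.1911, 0.0989]
orientation: [-3.122, 0.342, -0.001]
contact_force: [-0.5, -0.6, -3.1]
grip_width: 0.0647
```

Call:
{"name": "apply_moves", "arguments": {"rows": [[0,0,0.12,0,0,0],[0,0,0.3,0,0,0],[0,0,0.5,0,0,0],[0,0,0.65,0,0,0],[0,0,0.75,0,0,0]]}}

```text
time_s: 46.42
tcp_pos: [0.5306, 0.1889, 0.023]
orientation: [3.121, -0.349, -0.002]
contact_force: [-0.1, -1.0, -3.9]
grip_width: 0.0647
```

```bash
python3 go.py .5305 .1925 .0148 -12.3
```

```text
t 46.42 tcp [0.5306 0.1889 0.023 ] theta -12.7 w 0.0647 F [-0.1 -1.  -3.9]
shift in present axes [-0.009 -0.035  0.082] turn [ 0.001  0.001 -0.005]
shift in target axes  [-0.009 -0.035  0.082]
```

Call:
{"name": "apply_moves", "arguments": {"rows": [[-0.005,-0.035,0.03,0,0,0],[-0.005,-0.035,0.06,0,0,0],[-0.005,-0.035,0.08,0,0,0],[-0.005,-0.035,0.085,0,0,0],[-0.005,-0.035,0.085,0,0,0]]}}

```text
time_s: 47.05
tcp_pos: [0.5313, 0.1932, 0.016]
orientation: [-3.122, 0.347, -0.001]
contact_force: [-0.9, -1.0, -4.2]
grip_width: 0.0647
```

Call:
{"name": "apply_moves", "arguments": {"rows": [[0,0,0,0,0,0],[0,0,0,0,0,0],[0,0,0,0,0,0],[0,0,0,0,0,0],[0,0,0,0,0,0]]}}

```text
time_s: 47.68
tcp_pos: [0.5312, 0.1932, 0.0158]
orientation: [-3.122, 0.347, 0.0]
contact_force: [-1.3, 0.2, -3.9]
grip_width: 0.0649
```

Call:
{"name": "apply_moves", "arguments": {"rows": [[-0.005,0.005,0.007,0,0,0],[-0.005,0.005,0.015,0,0,0],[-0.005,0.005,0.015,0,0,0],[-0.005,0.005,0.015,0,0,0],[-0.005,0.005,0.015,0,0,0]]}}

```text
time_s: 48.3
tcp_pos: [0.5306, 0.1928, 0.0143]
orientation: [-3.122, 0.347, -0.0]
contact_force: [-0.6, 0.2, -2.9]
grip_width: 0.0651
```

Call:
{"name": "apply_moves", "arguments": {"rows": [[0,0,0,0,0,0],[0,0,0,0,0,0],[0,0,-0.02,0,0,0],[0,0,-0.15,0,0,0],[0,0,-0.4,0,0,0]], "jaw": -1}}

```text
time_s: 48.92
tcp_pos: [0.5301, 0.1926, 0.0548]
orientation: [3.122, -0.348, -0.002]
contact_force: [1.1, -0.3, -0.3]
grip_width: 0.0855
```

```bash
python3 go.py .456 -.2657 .12 -45
```

```text
t 48.92 tcp [0.5301 0.1926 0.0548] theta -12.7 w 0.0855 F [ 1.1 -0.3 -0.3]
shift in present axes [ 0.284  4.634 -0.649] turn [0.001 0.001 0.359]
shift in target axes  [ 2.716  3.765 -0.652]
```

Call:
{"name": "apply_moves", "arguments": {"rows": [[0,0,-0.2,0,0,0],[0,0.1,-0.45,0,0,0.06],[0.05,0.25,-0.65,0,0,0.16],[0.08,0.48,-0.75,0,0,0.26],[0.1,0.7,-0.8,0,0,0.359]]}}

```text
time_s: 49.55
tcp_pos: [0.5255, 0.1219, 0.136]
orientation: [-2.898, 1.209, -0.002]
contact_force: [0.6, -0.5, -0.3]
grip_width: 0.0856
```

Call:
{"name": "apply_moves", "arguments": {"rows": [[0.14,0.2,0,0,0,0],[0.28,0.4,0,0,0,0],[0.42,0.6,0,0,0,0],[0.56,0.8,0,0,0,0],[0.7,1,0,0,0,0]]}}

```text
time_s: 50.18
tcp_pos: [0.5038, 0.0014, 0.1353]
orientation: [-2.902, 1.202, -0.001]
contact_force: [0.6, -0.4, 0.2]
grip_width: 0.0854
```

Call:
{"name": "apply_moves", "arguments": {"rows": [[0.14,0.2,0,0,0,0],[0.28,0.4,0,0,0,0],[0.42,0.6,0,0,0,0],[0.56,0.8,0,0,0,0],[0.7,1,0,0,0,0]]}}

```text
time_s: 50.8
tcp_pos: [0.4826, -0.1189, 0.1352]
orientation: [-2.902, 1.202, -0.002]
contact_force: [1.7, -0.5, -0.7]
grip_width: 0.0854
```

```bash
python3 go.py .456 -.2657 .11 -45;python3 - <<'E'
from h import *
p,d=robot.grab_frame('top');cv2.imwrite('pics/t6.png',p[:,:,::-1]);np.save('pics/t6_d.npy',d)
E
python3 hm.py t6 .38 .65 .1 .4
```

```text
t 50.8 tcp [ 0.4826 -0.1189  0.1352] theta -45.0 w 0.0854 F [ 1.7 -0.5 -0.7]
shift in present axes [0.85  1.227 0.252] turn [-0.001 -0.    -0.   ]
shift in target axes  [0.85  1.227 0.252]
(169, 173, 28, 28) ((529.1183471679688, 187.0792999267578), (64.00182342529297, 65.96602630615234)) 33.772098541259766
```

View pics/t6.png

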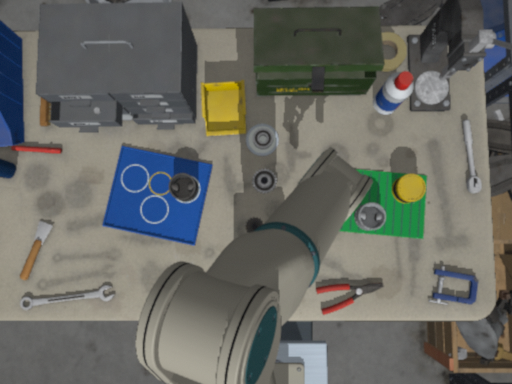

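Call:
{"name": "apply_moves", "arguments": {"rows": [[0.15,0.2,0,0,0,0],[0.32,0.42,0,0,0,0],[0.48,0.64,0.05,0,0,0],[0.64,0.84,0.1,0,0,0],[0.75,1,0.15,0,0,0]]}}

```text
time_s: 51.48
tcp_pos: [0.4651, -0.2429, 0.12]
orientation: [-2.902, 1.203, -0.002]
contact_force: [0.2, -0.0, -0.9]
grip_width: 0.0849
```

Call:
{"name": "apply_moves", "arguments": {"rows": [[0.06,0.14,0.05,0,0,0],[0.09,0.21,0.12,0,0,0],[0.09,0.21,0.3,0,0,0],[0.09,0.21,0.5,0,0,0],[0.09,0.21,0.65,0,0,0]]}}

```text
time_s: 52.1
tcp_pos: [0.4563, -0.2622, 0.0534]
orientation: [-2.902, 1.201, 0.001]
contact_force: [0.0, 0.1, 0.0]
grip_width: 0.0852
```

```bash
python3 go.py .456 -.2657 .012 -45
```

```text
t 52.1 tcp [ 0.4563 -0.2622  0.0534] theta -45.0 w 0.0852 F [0.  0.1 0. ]
shift in present axes [0.023 0.027 0.414] turn [-0.     0.001  0.   ]
shift in target axes  [0.023 0.027 0.414]
```

Call:
{"name": "apply_moves", "arguments": {"rows": [[0.01,0.015,0.1,0,0,0],[0.01,0.015,0.22,0,0,0],[0.01,0.015,0.34,0,0,0],[0.01,0.015,0.4,0,0,0],[0.01,0.015,0.4,0,0,0]]}}

```text
time_s: 52.72
tcp_pos: [0.4558, -0.2647, 0.0139]
orientation: [-2.902, 1.203, 0.001]
contact_force: [0.6, -0.1, -0.0]
grip_width: 0.0852
```

Call:
{"name": "apply_moves", "arguments": {"rows": [[0,0,0,0,0,0],[0,0,0,0,0,0],[0,0,0,0,0,0],[0,0,0,0,0,0],[0,0,0,0,0,0]], "jaw": 1}}

```text
time_s: 53.35
tcp_pos: [0.4563, -0.2651, 0.015]
orientation: [2.902, -1.202, 0.002]
contact_force: [-1.0, 0.2, 6.0]
grip_width: 0.0644
```

Call:
{"name": "apply_moves", "arguments": {"rows": [[0,0,-0.12,0,0,0],[0,0,-0.35,0,0,0],[0,0,-0.6,0,0,0],[0,0,-0.82,0,0,0],[0,0,-1,0,0,0]]}}

```text
time_s: 53.98
tcp_pos: [0.4559, -0.2646, 0.1155]
orientation: [-2.902, 1.202, -0.0]
contact_force: [0.7, -0.1, -2.9]
grip_width: 0.0645
```

```bash
python3 go.py .479 .271 .1 -12.3
```

```text
t 53.98 tcp [ 0.4559 -0.2646  0.1155] theta -45.0 w 0.0645 F [ 0.7 -0.1 -2.9]
shift in present axes [-3.624 -3.95   0.155] turn [-0.    -0.    -0.363]
shift in target axes  [-0.915 -5.282  0.155]
```

Call:
{"name": "apply_moves", "arguments": {"rows": [[-0.12,-0.14,0,0,0,0],[-0.32,-0.35,0,0,0,0],[-0.52,-0.56,0,0,0,0],[-0.72,-0.78,0,0,0,0],[-0.92,-1,0,0,0,0]]}}

```text
time_s: 54.6
tcp_pos: [0.4607, -0.1261, 0.1134]
orientation: [-2.903, 1.2, 0.004]
contact_force: [0.6, 0.4, -3.2]
grip_width: 0.0646
```

Call:
{"name": "apply_moves", "arguments": {"rows": [[-0.18,-0.2,0,0,0,0],[-0.36,-0.4,0,0,0,0],[-0.54,-0.6,0,0,0,0],[-0.72,-0.8,0,0,0,0],[-0.92,-1,0,0,0,0]]}}

```text
time_s: 55.22
tcp_pos: [0.466, 0.0091, 0.1135]
orientation: [2.903, -1.201, -0.004]
contact_force: [1.2, 0.5, -3.3]
grip_width: 0.0647
```

Call:
{"name": "apply_moves", "arguments": {"rows": [[-0.18,-0.2,0,0,0,-0.07],[-0.36,-0.4,0,0,0,-0.14],[-0.54,-0.6,0,0,0,-0.21],[-0.72,-0.8,0,0,0,-0.28],[-0.92,-1,0,0,0,-0.363]]}}

```text
time_s: 55.85
tcp_pos: [0.4715, 0.1444, 0.1136]
orientation: [3.124, -0.327, -0.003]
contact_force: [0.3, 0.1, -3.2]
grip_width: 0.0646
```

```bash
python3 go.py .479 .2712 .1 -12.3
```

```text
t 55.85 tcp [0.4715 0.1444 0.1136] theta -11.9 w 0.0646 F [ 0.3  0.1 -3.2]
shift in present axes [-0.189 -1.256  0.135] turn [0.    0.001 0.004]
shift in target axes  [-0.196 -1.255  0.136]
```

Call:
{"name": "apply_moves", "arguments": {"rows": [[-0.03,-0.2,0,0,0,0.004],[-0.06,-0.42,0,0,0,0.004],[-0.1,-0.64,0,0,0,0.004],[-0.14,-0.85,0,0,0,0.004],[-0.17,-1,0,0,0,0.004]]}}

```text
time_s: 56.48
tcp_pos: [0.4765, 0.2458, 0.1137]
orientation: [3.123, -0.342, -0.002]
contact_force: [0.6, 0.9, -2.8]
grip_width: 0.0641
```

Call:
{"name": "apply_moves", "arguments": {"rows": [[-0.01,-0.12,0.05,0,0,0],[-0.02,-0.2,0.2,0,0,0],[-0.02,-0.25,0.42,0,0,0],[-0.02,-0.25,0.65,0,0,0],[-0.02,-0.25,0.85,0,0,0]]}}

```text
time_s: 57.1
tcp_pos: [0.4808, 0.2678, 0.0274]
orientation: [3.121, -0.348, -0.002]
contact_force: [0.0, -0.7, -3.6]
grip_width: 0.0646
```

```bash
python3 go.py .479 .2712 .0158 -12.3
```

```text
t 57.1 tcp [0.4808 0.2678 0.0274] theta -12.7 w 0.0646 F [ 0.  -0.7 -3.6]
shift in present axes [-0.025 -0.029  0.116] turn [ 0.001  0.001 -0.005]
shift in target axes  [-0.025 -0.03   0.116]
```

Call:
{"name": "apply_moves", "arguments": {"rows": [[-0.015,-0.02,0.04,0,0,0],[-0.015,-0.02,0.08,0,0,0],[-0.015,-0.02,0.1,0,0,0],[-0.015,-0.02,0.11,0,0,0],[-0.015,-0.02,0.11,0,0,0]]}}

```text
time_s: 57.72
tcp_pos: [0.4805, 0.271, 0.0186]
orientation: [-3.122, 0.347, -0.001]
contact_force: [0.0, 0.2, -3.3]
grip_width: 0.0646
```

```bash
python3 go.py .479 .2712 .0153 -12.3
```

```text
t 57.73 tcp [0.4805 0.271  0.0186] theta -12.7 w 0.0646 F [ 0.   0.2 -3.3]
shift in present axes [-0.015  0.001  0.033] turn [-0.    -0.    -0.004]
shift in target axes  [-0.015  0.001  0.033]
```

Call:
{"name": "apply_moves", "arguments": {"rows": [[-0.01,0,0.015,0,0,0],[-0.01,0,0.033,0,0,0],[-0.01,0,0.035,0,0,0],[-0.01,0,0.035,0,0,0],[-0.01,0,0.035,0,0,0]]}}

```text
time_s: 58.35
tcp_pos: [0.4792, 0.2712, 0.015]
orientation: [-3.122, 0.347, 0.0]
contact_force: [-2.2, -0.0, 1.5]
grip_width: 0.0643
```

Call:
{"name": "apply_moves", "arguments": {"rows": [[0,0,0,0,0,0],[0,0,0,0,0,0],[0,0,-0.02,0,0,0],[0,0,-0.15,0,0,0],[0,0,-0.4,0,0,0]], "jaw": -1}}

```text
time_s: 58.98
tcp_pos: [0.4789, 0.2708, 0.0553]
orientation: [3.121, -0.348, -0.002]
contact_force: [-0.1, 0.4, -0.1]
grip_width: 0.0855
```

```bash
python3 go.py .5225 -.362 .12 -45
```

```text
t 58.98 tcp [0.4789 0.2708 0.0553] theta -12.7 w 0.0855 F [-0.1  0.4 -0.1]
shift in present axes [ 1.817  6.077 -0.643] turn [0.001 0.    0.359]
shift in target axes  [ 4.783  4.166 -0.647]
```

Call:
{"name": "apply_moves", "arguments": {"rows": [[0,0,-0.25,0,0,0],[0,0.05,-0.5,0,0,0.05],[0.1,0.25,-0.7,0,0,0.15],[0.2,0.48,-0.8,0,0,0.25],[0.3,0.7,-0.8,0,0,0.359]]}}

```text
time_s: 59.6
tcp_pos: [0.494, 0.1959, 0.1367]
orientation: [-2.897, 1.209, -0.003]
contact_force: [-0.0, -0.6, 0.3]
grip_width: 0.0855
```

Call:
{"name": "apply_moves", "arguments": {"rows": [[0.2,0.18,0,0,0,0],[0.4,0.36,0,0,0,0],[0.6,0.54,0,0,0,0],[0.8,0.72,0,0,0,0],[1,0.9,0,0,0,0]]}}

```text
time_s: 60.22
tcp_pos: [0.5005, 0.0611, 0.1357]
orientation: [-2.901, 1.202, -0.001]
contact_force: [0.5, 0.2, 0.8]
grip_width: 0.0852
```

Call:
{"name": "apply_moves", "arguments": {"rows": [[0.2,0.18,0,0,0,0],[0.4,0.36,0,0,0,0],[0.6,0.54,0,0,0,0],[0.8,0.72,0,0,0,0],[1,0.9,0,0,0,0]]}}

```text
time_s: 60.85
tcp_pos: [0.5075, -0.0733, 0.1357]
orientation: [-2.902, 1.202, -0.001]
contact_force: [-0.0, -0.0, 0.0]
grip_width: 0.0853
```

Call:
{"name": "apply_moves", "arguments": {"rows": [[0.2,0.18,0,0,0,0],[0.4,0.36,0,0,0,0],[0.6,0.54,0,0,0,0],[0.8,0.72,0,0,0,0],[1,0.9,0,0,0,0]]}}

```text
time_s: 61.48
tcp_pos: [0.5145, -0.2077, 0.1357]
orientation: [-2.902, 1.202, -0.001]
contact_force: [0.4, -1.1, -0.1]
grip_width: 0.0857
```

```bash
python3 go.py .5225 -.362 .11 -45;python3 - <<'E'
from h import *
p,d=robot.grab_frame('top');cv2.imwrite('pics/t7.png',p[:,:,::-1]);np.save('pics/t7_d.npy',d)
E
python3 hm.py t7 .38 .65 .1 .4
```

```text
t 61.48 tcp [ 0.5145 -0.2077  0.1357] theta -45.0 w 0.0857 F [ 0.4 -1.1 -0.1]
shift in present axes [1.148 1.035 0.257] turn [-0. -0. -0.]
shift in target axes  [1.148 1.035 0.257]
(136, 194, 28, 28) ((478.0062255859375, 266.2996520996094), (63.982330322265625, 66.53218841552734)) 34.17795181274414
(169, 173, 28, 28) ((529.1089477539062, 186.95982360839844), (64.36337280273438, 65.97396850585938)) 33.75117111206055
```

Call:
{"name": "apply_moves", "arguments": {"rows": [[0.2,0.18,0,0,0,0],[0.42,0.38,0,0,0,0],[0.64,0.58,0.05,0,0,0],[0.84,0.76,0.1,0,0,0],[1,0.9,0.15,0,0,0]]}}

```text
time_s: 62.15
tcp_pos: [0.5215, -0.3423, 0.1204]
orientation: [2.902, -1.203, 0.001]
contact_force: [-0.5, -0.2, -0.9]
grip_width: 0.0855
```

Call:
{"name": "apply_moves", "arguments": {"rows": [[0.08,0.06,0.05,0,0,0],[0.13,0.11,0.12,0,0,0],[0.13,0.11,0.3,0,0,0],[0.13,0.11,0.5,0,0,0],[0.13,0.11,0.65,0,0,0]]}}

```text
time_s: 62.78
tcp_pos: [0.5224, -0.3567, 0.0527]
orientation: [-2.902, 1.201, 0.004]
contact_force: [0.2, -0.3, -0.5]
grip_width: 0.0859
```

```bash
python3 go.py .523 -.362 .012 -45
```

```text
t 62.77 tcp [ 0.5224 -0.3567  0.0527] theta -45.0 w 0.0859 F [ 0.2 -0.3 -0.5]
shift in present axes [0.043 0.033 0.407] turn [-0.     0.002  0.   ]
shift in target axes  [0.042 0.033 0.407]
```

Call:
{"name": "apply_moves", "arguments": {"rows": [[0.03,0.02,0.1,0,0,0],[0.03,0.02,0.22,0,0,0],[0.03,0.02,0.34,0,0,0],[0.03,0.02,0.4,0,0,0],[0.03,0.02,0.4,0,0,0]]}}

```text
time_s: 63.4
tcp_pos: [0.5234, -0.3615, 0.0144]
orientation: [-2.902, 1.202, 0.001]
contact_force: [-0.1, 0.4, 0.3]
grip_width: 0.0854
```

Call:
{"name": "apply_moves", "arguments": {"rows": [[0,0,0,0,0,0],[0,0,0,0,0,0],[0,0,0,0,0,0],[0,0,0,0,0,0],[0,0,0,0,0,0]], "jaw": 1}}

```text
time_s: 64.03
tcp_pos: [0.524, -0.3621, 0.0155]
orientation: [2.902, -1.202, 0.002]
contact_force: [-1.3, -0.4, 5.8]
grip_width: 0.0669
```

Call:
{"name": "apply_moves", "arguments": {"rows": [[0,0,-0.12,0,0,0],[0,0,-0.35,0,0,0],[0,0,-0.6,0,0,0],[0,0,-0.82,0,0,0],[0,0,-1,0,0,0]]}}

```text
time_s: 64.65
tcp_pos: [0.5235, -0.3615, 0.1159]
orientation: [-2.902, 1.202, -0.0]
contact_force: [-0.2, 0.7, -2.0]
grip_width: 0.0666
```

```bash
python3 go.py .5587 .322 .1 -12.3
```

```text
t 64.65 tcp [ 0.5235 -0.3615  0.1159] theta -45.0 w 0.0666 F [-0.2  0.7 -2. ]
shift in present axes [-4.584 -5.082  0.159] turn [-0.    -0.    -0.363]
shift in target axes  [-1.112 -6.753  0.159]
```

Call:
{"name": "apply_moves", "arguments": {"rows": [[-0.12,-0.14,0,0,0,0],[-0.32,-0.35,0,0,0,0],[-0.5,-0.56,0,0,0,0],[-0.7,-0.78,0,0,0,0],[-0.9,-1,0,0,0,0]]}}

```text
time_s: 65.28
tcp_pos: [0.5299, -0.2241, 0.1136]
orientation: [-2.902, 1.2, 0.004]
contact_force: [0.1, 0.1, -0.9]
grip_width: 0.0667
```

Call:
{"name": "apply_moves", "arguments": {"rows": [[-0.18,-0.2,0,0,0,0],[-0.36,-0.4,0,0,0,0],[-0.54,-0.6,0,0,0,0],[-0.72,-0.8,0,0,0,0],[-0.9,-1,0,0,0,0]]}}

```text
time_s: 65.9
tcp_pos: [0.5365, -0.0901, 0.1138]
orientation: [-2.903, 1.2, 0.004]
contact_force: [0.4, 0.4, -1.6]
grip_width: 0.0666
```

Call:
{"name": "apply_moves", "arguments": {"rows": [[-0.18,-0.2,0,0,0,0],[-0.36,-0.4,0,0,0,0],[-0.54,-0.6,0,0,0,0],[-0.72,-0.8,0,0,0,0],[-0.9,-1,0,0,0,0]]}}

```text
time_s: 66.53
tcp_pos: [0.5431, 0.0439, 0.1138]
orientation: [2.903, -1.2, -0.004]
contact_force: [0.1, -0.1, -1.8]
grip_width: 0.0663
```

Call:
{"name": "apply_moves", "arguments": {"rows": [[-0.18,-0.2,0,0,0,-0.07],[-0.36,-0.4,0,0,0,-0.14],[-0.54,-0.6,0,0,0,-0.21],[-0.72,-0.8,0,0,0,-0.28],[-0.9,-1,0,0,0,-0.363]]}}

```text
time_s: 67.15
tcp_pos: [0.552, 0.1774, 0.1148]
orientation: [-3.125, 0.325, -0.0]
contact_force: [0.3, 0.7, -0.9]
grip_width: 0.0664
```

```bash
python3 go.py .5587 .3212 .1 -12.3
```

```text
t 67.15 tcp [0.552  0.1774 0.1148] theta -11.9 w 0.0664 F [ 0.3  0.7 -0.9]
shift in present axes [-0.23  -1.421  0.148] turn [-0.    -0.     0.005]
shift in target axes  [-0.241 -1.419  0.148]
```

Call:
{"name": "apply_moves", "arguments": {"rows": [[-0.04,-0.2,0,0,0,0.005],[-0.08,-0.42,0,0,0,0.005],[-0.12,-0.64,0,0,0,0.005],[-0.16,-0.84,0,0,0,0.005],[-0.19,-1,0,0,0,0.005]]}}

```text
time_s: 67.78
tcp_pos: [0.5545, 0.2791, 0.1147]
orientation: [-3.122, 0.348, 0.0]
contact_force: [0.9, -0.5, -1.3]
grip_width: 0.0666
```

Call:
{"name": "apply_moves", "arguments": {"rows": [[-0.03,-0.18,0.02,0,0,0],[-0.05,-0.32,0.12,0,0,0],[-0.05,-0.41,0.35,0,0,0],[-0.05,-0.41,0.6,0,0,0],[-0.05,-0.41,0.8,0,0,0]]}}

```text
time_s: 68.4
tcp_pos: [0.558, 0.3177, 0.0321]
orientation: [3.12, -0.351, -0.003]
contact_force: [-0.1, -0.4, -1.3]
grip_width: 0.0664
```

```bash
python3 go.py .5587 .3212 .0155 -12.3
```

```text
t 68.4 tcp [0.558  0.3177 0.0321] theta -12.8 w 0.0664 F [-0.1 -0.4 -1.3]
shift in present axes [-0.001 -0.036  0.166] turn [ 0.001  0.001 -0.006]
shift in target axes  [-0.001 -0.036  0.166]
```

Call:
{"name": "apply_moves", "arguments": {"rows": [[0,-0.025,0.05,0,0,0],[0,-0.025,0.1,0,0,0],[0,-0.025,0.14,0,0,0],[0,-0.025,0.15,0,0,0],[0,-0.025,0.15,0,0,0]]}}

```text
time_s: 69.03
tcp_pos: [0.5596, 0.3211, 0.0202]
orientation: [-3.122, 0.35, -0.001]
contact_force: [0.4, 0.4, -0.6]
grip_width: 0.0668
```

```bash
python3 go.py .5587 .3212 .0155 -12.3
```

```text
t 69.03 tcp [0.5596 0.3211 0.0202] theta -12.8 w 0.0668 F [ 0.4  0.4 -0.6]
shift in present axes [-0.01   0.001  0.047] turn [-0.    -0.    -0.005]
shift in target axes  [-0.01   0.001  0.047]
```

Call:
{"name": "apply_moves", "arguments": {"rows": [[-0.005,0,0.02,0,0,0],[-0.005,0,0.035,0,0,0],[-0.005,0,0.047,0,0,0],[-0.005,0,0.047,0,0,0],[-0.005,0,0.047,0,0,0]]}}

```text
time_s: 69.65
tcp_pos: [0.5589, 0.3211, 0.0155]
orientation: [-3.122, 0.35, 0.0]
contact_force: [-3.4, 0.1, 5.3]
grip_width: 0.0662
```

Call:
{"name": "apply_moves", "arguments": {"rows": [[0,0,0,0,0,0],[0,0,0,0,0,0],[0,0,-0.02,0,0,0],[0,0,-0.15,0,0,0],[0,0,-0.4,0,0,0]], "jaw": -1}}

```text
time_s: 70.28
tcp_pos: [0.5585, 0.3208, 0.0554]
orientation: [3.121, -0.35, -0.002]
contact_force: [0.7, 0.7, 0.1]
grip_width: 0.0856
```

Call:
{"name": "apply_moves", "arguments": {"rows": [[0,0,-0.2,0,0,0],[0,0,-0.45,0,0,0],[0,0.05,-0.7,0,0,0],[0,0.1,-0.85,0,0,0],[0,0.2,-1,0,0,0]]}}

```text
time_s: 70.9
tcp_pos: [0.5542, 0.3015, 0.1559]
orientation: [-3.122, 0.349, 0.0]
contact_force: [0.1, 0.2, -0.6]
grip_width: 0.0853
```

Call:
{"name": "apply_moves", "arguments": {"rows": [[-0.1,0.2,0,0,0,0],[-0.25,0.4,0,0,0,0],[-0.45,0.6,0,0,0,0],[-0.6,0.8,0,0,0,0],[-0.7,1,0,0,0,0]]}}

```text
time_s: 71.53
tcp_pos: [0.4627, 0.2185, 0.1552]
orientation: [3.122, -0.35, -0.002]
contact_force: [-0.9, -0.5, 0.4]
grip_width: 0.0855
```

Call:
{"name": "apply_moves", "arguments": {"rows": [[0,0.2,0,0,0,0],[0,0.4,0,0,0,0],[0,0.6,0,0,0,0],[0,0.8,0,0,0,0],[0,1,0,0,0,0]]}}

```text
time_s: 72.15
tcp_pos: [0.4418, 0.1206, 0.1551]
orientation: [3.122, -0.35, 0.0]
contact_force: [0.0, -0.1, -0.4]
grip_width: 0.0851
```

Call:
{"name": "apply_moves", "arguments": {"rows": [[0,0.2,0,0,0,0],[0,0.4,0,0,0,0],[0,0.6,0,0,0,0],[0,0.8,0,0,0,0],[0,1,0,0,0,0]]}}

```text
time_s: 72.78
tcp_pos: [0.4196, 0.0232, 0.1551]
orientation: [3.122, -0.35, 0.0]
contact_force: [0.5, -0.1, -0.0]
grip_width: 0.0853
```

Call:
{"name": "apply_moves", "arguments": {"rows": [[0,0.2,0,0,0,0],[0,0.4,0,0,0,0],[0,0.6,0,0,0,0],[0,0.8,0,0,0,0],[0,1,0,0,0,0]]}}

```text
time_s: 73.4
tcp_pos: [0.3973, -0.0742, 0.1551]
orientation: [3.122, -0.35, 0.0]
contact_force: [-0.2, -0.3, 0.1]
grip_width: 0.0852
```

```bash
python3 - <<'E'
from h import *
p,d=robot.grab_frame('top');cv2.imwrite('pics/t8.png',p[:,:,::-1]);np.save('pics/t8_d.npy',d)
im=p[:,:,::-1];cv2.imwrite('pics/t8c.png',cv2.resize(im[110:260,90:290],None,fx=4,fy=4,interpolation=cv2.INTER_CUBIC))
p,d=robot.grab_frame('scene');im=p[:,:,::-1];cv2.imwrite('pics/s8c.png',cv2.resize(im[180:310,220:370],None,fx=4,fy=4,interpolation=cv2.INTER_CUBIC))
E
python3 hm.py t8 .38 .65 .1 .4
```

```text
(136, 194, 28, 28) ((478.0242919921875, 266.327880859375), (64.22283172607422, 66.34507751464844)) 34.17795181274414
(169, 173, 28, 28) ((529.06494140625, 187.0223388671875), (64.22296142578125, 66.00556182861328)) 34.08612823486328
(115, 162, 29, 28) ((557.5277099609375, 317.6463317871094), (65.59259796142578, 68.72932434082031)) 35.05502700805664
```

View pics/t8c.png

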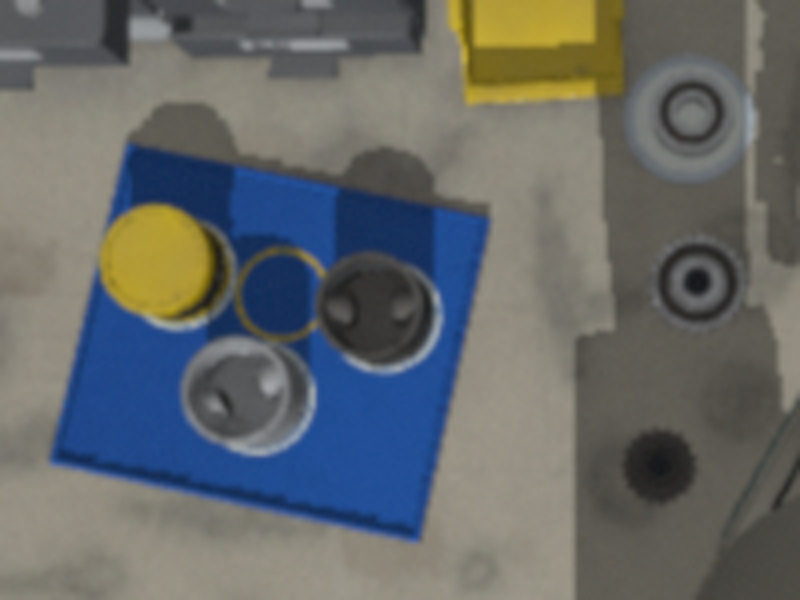

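View pics/s8c.png

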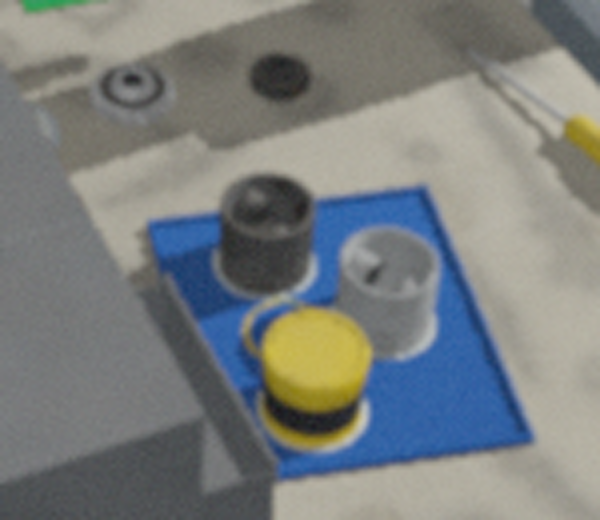

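```bash
python3 -c "
from bench import robot
print(robot.sign_off(), robot.sense()['time_s'])"
```

```text
the job is handed in; nothing more can be done
the job is handed in; nothing more can be done
```

I cleared both pistons and the tin onto the mat, laid the bearing flat on the inspection plate, and then put all three back on their own rings. I handed the job in at about 73 s, with the gripper open and clear of everything.

**Pistons and tin:** the last top and scene pictures show all three upright on their rings. In the top view each one reads about 1.0–1.5 mm (x) and 1.5–1.9 mm (y) off its ring centre, all in the same direction. I put most of that down to the camera rather than the placing. I did not check it a second way.

**Bearing:** it lies flat, about 1–2 mm from the plate centre: 2 mm by the wrist camera, about 1 mm by eye in the top picture.

**Gears:** neither gear shows any shift in the pictures, judged by eye.

**Disagreement:** the wrist and top cameras differed by 2–6 mm in y on the same things. I aimed between the two, using the measured grasp positions. Each piston or the tin may have slid a few millimetres as the jaws closed on it.

**Contact forces:** the readings at the end of each move stayed under about 7 N. I did not record what happened between them.

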